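# Put the spare corner blocks back in stock

### The job

Gather every corner block lying on the bench into the scoop pan, carry the pan by its bar to the plywood stock box, tip it mouth-down close over the box to about 50 degrees, keep it there for two seconds so that all the blocks slide in, and bring it level again (do not turn it right over; put in by hand any block that misses). Then hang the empty pan by its bar across both prongs of the hook stand and let go, and only after that close the box's hinged lid and press it down firmly until it is fully shut. Leave the glue bottle, tub, mallet and spanner where they are.

Things in the scene. Friction and masses are not known exactly. Their poses are not given: they have to be found in the camera images.
- block1: a pine corner block, 72 x 32 x 32 mm with dark screw holes, about 45 g, lying on the bench; origin at its centre, x along its 72 mm length. There are two to four such blocks; an absent one reads None from the start.
- block2: a pine corner block, 72 x 32 x 32 mm with dark screw holes, about 45 g, lying on the bench; origin at its centre, x along its 72 mm length. There are two to four such blocks; an absent one reads None from the start.
- block3: a pine corner block, 72 x 32 x 32 mm with dark screw holes, about 45 g, lying on the bench; origin at its centre, x along its 72 mm length. There are two to four such blocks; an absent one reads None from the start.
- block4: a pine corner block, 72 x 32 x 32 mm with dark screw holes, about 45 g, lying on the bench; origin at its centre, x along its 72 mm length. There are two to four such blocks; an absent one reads None from the start.
- pan: loose aluminium scoop pan with wooden back, 0.4 kg, 150 mm deep (x), 180 wide (y); origin: centre of underside. Floor 5 mm thick; side walls 35 high at y = +-85 to 90; back wall 40 high at x = 63 to 75; mouth at x = -75 open, no lip. A flat wooden carrying bar runs along y over it: 14 wide (x), 22 tall, 180 long, centre (30, 0, 120) mm, on end uprights 16 mm wide. Empty, it balances under the bar.
- pan_bar (a point): centre of the pan's carrying bar, the place to grip it (across its 14 mm width); axes as the pan's
- pan_mouth (a point): middle of the pan's open front edge, at (-75, 0, 5) mm in the pan
- crate: plywood stock box, fixed to the bench, open at the top: outside 240 mm (x) by 220 mm (y), 85 mm high, walls and floor 8 mm. Origin at the centre of its underside. Its x axis points to the hinge side, away from the middle of the bench (to the robot's left); its y axis points towards the robot.
- lid (a joint): angle a of the box's lid: 0 is fully shut, 1.57 upright (it starts open, near upright). A plain plywood panel without a knob, 240 x 220 x 10 mm, hinged along the top of the box's +x side; the hinge is stiff, so it stays at any angle. Shut, its top is 95 mm above the bench. It runs from the hinge line 240 mm along (-cos a, 0, sin a) in the box's frame.
- lid_hinge (a point): middle of the lid's hinge line, at (120, 0, 85.5) mm in the box's frame
- lid_edge (a point): middle of the lid's free edge, on its outer face, 240 mm from the hinge line
- hook: wooden stand fixed to the bench: foot 100 x 130 x 18 mm, back board 20 mm thick (x), 130 wide, up to 238 high. Two 10 mm steel prongs at y = +-40 mm stick out of it to -x (towards the robot), level, tops 205 mm above the bench; they end 116 mm out in upturned tips with tops at 227 mm. Origin: under the board's centre on the bench.
- hook_seat (a point): where the centre of the pan's bar lies once hung: midway between the prongs, 80 mm out from the board's centre, 216 mm above the bench; axes as the hook's. The bar lies along y, the pan's mouth to -x. The pan comes in from -x over the upturned tips, the prongs passing between bar and back wall, then down.
- glue: bystander: yellow glue bottle, 60 mm across, 170 mm high; origin under its centre
- tub: bystander: white plastic tub, 90 mm across, 85 mm high; origin under its centre
- mallet: bystander: wooden hammer-shaped mallet lying, 260 mm long; origin under its middle, x from handle to head
- spanner: bystander: steel spanner lying flat, 180 mm long; origin under its middle
Not all that is in view belongs to the job. What is shaped like the block3 but turquoise is not meant. What is shaped like the block1 but turquoise is not meant.

How it is judged:
On the way, in this order (a step that is already met when the one before it is completed fails the run):
1. all the corner blocks lie in the scoop pan (x of block1 in the frame of pan between -0.08 and 0.07 m and y of block1 in the frame of pan between -0.086 and 0.086 m and z of block1 in the frame of pan between 0.005 and 0.09 m and x of block2 in the frame of pan between -0.08 and 0.07 m and y of block2 in the frame of pan between -0.086 and 0.086 m and z of block2 in the frame of pan between 0.005 and 0.09 m and x of block3 in the frame of pan between -0.08 and 0.07 m and y of block3 in the frame of pan between -0.086 and 0.086 m and z of block3 in the frame of pan between 0.005 and 0.09 m and x of block4 in the frame of pan between -0.08 and 0.07 m and y of block4 in the frame of pan between -0.086 and 0.086 m and z of block4 in the frame of pan between 0.005 and 0.09 m), for 0.4 s.
2. the pan is held over the stock box, tipped mouth-down to between 43 and 60 degrees, for a second (angle between pan's own z axis and vertical between 0.75 and 1.05 rad and horizontal distance between pan_bar and crate below 0.15 m and height (world z) of pan_mouth below 0.25 m), for 1 s.
3. the pan is level again, within 10 degrees (angle between pan's own z axis and vertical below 0.175 rad), for 0.3 s.
4. the blocks are all in the stock box and the pan hangs by its bar across both prongs, let go (x of block1 in the frame of crate between -0.115 and 0.115 m and y of block1 in the frame of crate between -0.105 and 0.105 m and z of block1 in the frame of crate between 0.005 and 0.085 m and x of block2 in the frame of crate between -0.115 and 0.115 m and y of block2 in the frame of crate between -0.105 and 0.105 m and z of block2 in the frame of crate between 0.005 and 0.085 m and x of block3 in the frame of crate between -0.115 and 0.115 m and y of block3 in the frame of crate between -0.105 and 0.105 m and z of block3 in the frame of crate between 0.005 and 0.085 m and x of block4 in the frame of crate between -0.115 and 0.115 m and y of block4 in the frame of crate between -0.105 and 0.105 m and z of block4 in the frame of crate between 0.005 and 0.085 m and x of pan_bar in the frame of hook_seat between -0.035 and 0.04 m and y of pan_bar in the frame of hook_seat between -0.045 and 0.045 m and z of pan_bar in the frame of hook_seat between -0.012 and 0.015 m and angle between pan's own z axis and vertical below 0.3 rad and contact force between pan and hook above 1 N and contact force between the fingers and pan below 0.5 N), for 0.5 s.
5. the lid is shut and pressed down with at least 5 N (value of joint lid below 0.035 rad and contact force between the fingers and crate above 5 N), for 0.1 s.
At the end, for the whole second after the job is handed in: Every block present is inside the stock box, the lid is fully shut (within 2 degrees), and the pan hangs at rest by its bar across both prongs, within about 17 degrees of level and about 35 mm of the middle of the seat (x of block1 in the frame of crate between -0.115 and 0.115 m and y of block1 in the frame of crate between -0.105 and 0.105 m and z of block1 in the frame of crate between 0.005 and 0.085 m and x of block2 in the frame of crate between -0.115 and 0.115 m and y of block2 in the frame of crate between -0.105 and 0.105 m and z of block2 in the frame of crate between 0.005 and 0.085 m and x of block3 in the frame of crate between -0.115 and 0.115 m and y of block3 in the frame of crate between -0.105 and 0.105 m and z of block3 in the frame of crate between 0.005 and 0.085 m and x of block4 in the frame of crate between -0.115 and 0.115 m and y of block4 in the frame of crate between -0.105 and 0.105 m and z of block4 in the frame of crate between 0.005 and 0.085 m and x of pan_bar in the frame of hook_seat between -0.035 and 0.04 m and y of pan_bar in the frame of hook_seat between -0.045 and 0.045 m and z of pan_bar in the frame of hook_seat between -0.012 and 0.015 m and angle between pan's own z axis and vertical below 0.3 rad and contact force between pan and hook above 1 N and value of joint lid below 0.035 rad and linear speed of pan below 0.03 m/s); the robot touches nothing.
It fails at once if the glue is moved more than 40 mm (distance of glue from where it was at the start of the episode above 0.04 m).
It fails at once if the tub is moved more than 40 mm (distance of tub from where it was at the start of the episode above 0.04 m).
It fails at once if the mallet is moved more than 40 mm (distance of mallet from where it was at the start of the episode above 0.04 m).
It fails at once if the spanner is moved more than 40 mm (distance of spanner from where it was at the start of the episode above 0.04 m).
It fails at once if the pan is tipped beyond 75 degrees (angle between pan's own z axis and vertical above 1.31 rad).
Of block1, block2, block3, block4 only 2 to 4 are there at a start; the rules pass over those that are not, and their reading is None.
At some moment in a run one of block1, block2, block3, block4 may be knocked a few centimetres aside while the robot is not near it.
It also fails if it takes over 210 s, if anything falls off the work surface, if the arm or the gripper's body presses on something with over 40 N, if the wrist force passes 120 N, or if a joint passes its speed limit or range.

### The arm

A 6-joint arm with a two-finger parallel gripper is mounted at the origin on the work surface. World frame = base frame: x ahead of the robot, y to its left, z up, the work surface at z = 0. Lengths are in m, angles in rad, forces in N, time in s.
With the tool pointing down it reaches from about 0.375 to 0.975 m from the base axis. Payload 3.8 kg.
Tool frame: the origin (TCP) lies at the very end of the fingers, on their centre line; the grasp point (between the pads) lies 19 mm behind it; z points along the fingers, y is the line along which they close (so a half turn about z gives the same grasp; the last joint's range is limited). The gripper opens to 85 mm and grips with 20 to 120 N. Pads are 22 mm wide; open, the fingers measure 114 mm over their backs; the gripper's body (76 mm by 85 mm) begins 54 mm behind the grasp point. The pads swing forward as they close: fully open they stand 13 mm farther back than shut.
Start: joints at [-1.168, 0.264, 1.604, -0, 1.274, -0.037], TCP at [0.287, -0.611, 0.231] pointing down, gripper open.
Joint ranges: [-2.63, 2.63], [-0.94, 2.18], [0.31, 2.57], [-1.31, 4.45], [0, 2.66], [-2.55, 2.55]. Speed limits (rad/s): [2.57, 2.57, 3.14, 3.14, 3.14, 3.14].

### API

Orientations are given as a rotation vector (axis times angle).
In Python, from workcell import bot, vision gives the robot as it stands. The module is installed in compiled form; this text tells all that it offers.
- The arm moves only by the tool play_rows, never from a script. Its argument "moves" is a list that holds one entry, the list of rows, each a list of 7 numbers: the turn, a rotation vector about the tool's x, y, z as a fraction of full scale, then the shift along the tool's x, y, z as a fraction of full scale, then the finger opening in mm, from 0 to 85.4. In form: [[[ax, ay, az, x, y, z, jaw], ...]]. A call has 1 to 5 rows; each row shifts and turns the commanded pose from where the row before left it, along the tool's axes as they then stand; what a row does not reach is not made up. Full scale, the value 1, is 0.1 m for a shift and 0.5 rad for a turn. A row lasts 1/12 s, in which the tool goes at most 41.7 mm and 7.16 degrees, less where a joint would pass 70% of its speed; a pose out of reach is approached as far as the arm can. A call with a number of a shift or a turn outside -1 to 1 is refused whole. A call with a gripper value outside its range is refused whole. The fingers move at their own pace and stop on an object; "newtons" is the grip in N (left out, the last holds). Time passes only in rows, so rows that do not move let the fingers close. It gives the time, the measured TCP pose, the force, the opening and the grip force at its end, in the units of the state.
- bot.read_state(): the state, without advancing time (a new reading comes with each control period).
- vision.read_camera(name): name is "scene" or "top" or "wrist"; returns a dict with "image" (384x512x3 uint8, red, green, blue), "depth" (384x512 float32, m along the optical axis (not along the pixel's ray), 0 where there is no reading), "K" (3x3 intrinsics, pixels), "R" (3x3) and "t" (3): a world point X has camera coordinates R X + t. Camera axes: x right, y down, z forward; pixel columns grow to the right and rows downward; lengths in m; the calibration is good to about 2 mm. A picture is of the moment at which its call begins.
- bot.finish_job(): hands the job in; it is judged then, once.
The state is a dict: "time": time; "q": joint angles; "joint_vel": joint speeds; "joint_torque": joint torques, N m; "tool_pos": TCP position; "tcp_rot": TCP orientation; "wrist_force": force on the tool from outside, world axes, zero at the start; "torque": the same for the moment, N m; "width": opening from 0.0 (shut) to 1.0 (fully open); "grip_force": force on a finger pad.
Only numpy, scipy, OpenCV 4.12 (cv2) and the standard library are available. Lean on these libraries where they do the work, as an engineer would, in place of code of your own. Each camera call takes 0.05 s, during which the arm holds its last target. There are 200 camera calls.

## Working session

There is one attempt and no reset: what is moved stays moved. The work goes in short steps, Python scripts to look and compute and a tool call to move; the robot and the scene stay as the last step left them, time stands still between calls to the robot, and variables do not carry over. Pictures are saved under pics/ and viewed, at most 14 in all, crops included, and the job is handed in when it is done.

Besides the shell and the picture viewer there is one more tool, called after ">>>" by a JSON object that holds its "fn" and its "kwargs", one argument or row to a line. play_rows: Moves the arm, as the interface text tells. Its arguments: {"type":"object","properties":{"moves":{"type":"array","items":{"type":"array","items":{"type":"array","items":{"type":"number"}}}},"newtons":{"type":"number"}},"required":["moves"]}

```bash
mkdir -p pics
cat > h.py <<'E'
import numpy as np, cv2
from scipy.spatial.transform import Rotation as Ro
from workcell import bot, vision
def cam(n):
    c=vision.read_camera(n); return c
def pts(c):
    K,R,t,d=c["K"],c["R"],c["t"],c["depth"]
    v,u=np.mgrid[:d.shape[0],:d.shape[1]]
    P=np.stack([(u-K[0,2])/K[0,0]*d,(v-K[1,2])/K[1,1]*d,d],-1)
    X=(P-t)@R; X[d==0]=np.nan
    return X
def save(c,n): cv2.imwrite(f"pics/{n}.png",c["image"][:,:,::-1])
def st():
    s=bot.read_state(); R=Ro.from_rotvec(s["tcp_rot"]).as_matrix(); return s,np.array(s["tool_pos"]),R
E
python3 - <<'E'
from h import *
a=cam("top");b=cam("scene")
im=np.vstack([a["image"],b["image"]]); 
cv2.imwrite("pics/a.png",cv2.resize(a["image"][:,:,::-1],(800,600),interpolation=cv2.INTER_CUBIC)); cv2.imwrite("pics/b.png",cv2.resize(b["image"][:,:,::-1],(800,600),interpolation=cv2.INTER_CUBIC))
np.savez("a.npz",**a);np.savez("b.npz",**b)
for c in (a,b): print(-c["R"].T@c["t"],c["K"][0,0],np.isfinite(pts(c)).mean())
print(bot.read_state())
E
```

```text
[ 0.38211848 -0.01519937  1.42883288] 376.07646107836854 0.9959309895833334
[1.1567677  0.50276105 1.39733299] 499.0229294345591 0.9959615071614584
{'time': 0.1, 'q': array([-1.16790383e+00,  2.64660535e-01,  1.60523086e+00,  7.82433856e-06,
        1.27369946e+00, -3.68995860e-02]), 'joint_vel': array([ 0.00074503, -0.00351269, -0.00233511,  0.00058365,  0.00128512,
       -0.00147178]), 'joint_torque': array([-2.00123900e-04, -5.16709721e+01, -3.68589771e+01, -1.39223671e-04,
        6.31834060e-03,  3.27224711e-06]), 'tool_pos': array([ 0.28712618, -0.6101639 ,  0.23010172]), 'tcp_rot': array([-3.06402539e+00, -6.84837441e-01,  5.59282294e-04]), 'wrist_force': array([0.40402904, 0.18371206, 1.08326816]), 'torque': array([ 0.03777605,  0.01405407, -0.04170744]), 'grip_force': 0.0, 'width': 0.9991633800380401}
```

View pics/a.png

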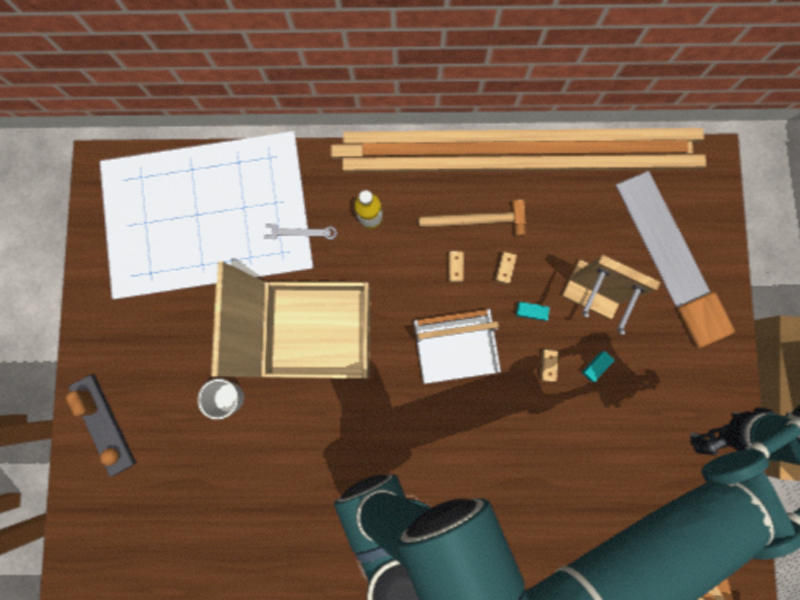

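View pics/b.png

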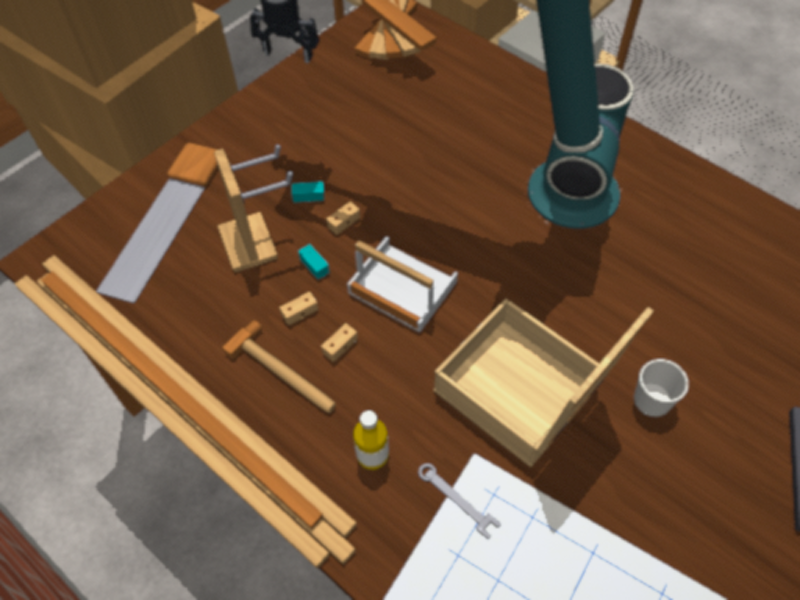

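The top view shows three pine blocks at about (456,266), (507,267) and (550,365). It also shows the pan at (457,347), the box at (315,330) with its lid up on the left, the hook at (610,285) and turquoise decoys at (534,311) and (599,366). The scene view agrees with this.

```bash
cat >> h.py <<'E'
def blocks(X,im,zlo=0.02,zhi=0.045,box=(0.2,0.9,-0.6,0.35)):
    hsv=cv2.cvtColor(im,cv2.COLOR_RGB2HSV)
    m=(X[...,2]>zlo)&(X[...,2]<zhi)&(X[...,0]>box[0])&(X[...,0]<box[1])&(X[...,1]>box[2])&(X[...,1]<box[3])
    n,l,s,_=cv2.connectedComponentsWithStats(m.astype(np.uint8),connectivity=4); out=[]
    for i in range(1,n):
        if s[i,4]<40: continue
        k=l==i; r=cv2.minAreaRect((X[k][:,:2]*1000).astype(np.float32)); h=np.median(hsv[k],0)
        p=cv2.boxPoints(r); e=[p[1]-p[0],p[2]-p[1]]; e=max(e,key=np.linalg.norm)
        out.append((np.round(r[0],1),np.round(sorted(r[1]),1),np.round(np.degrees(np.arctan2(e[1],e[0]))%180,1),np.round(np.nanmedian(X[k][:,2])*1000,1),s[i,4],h))
    return out
E
python3 - <<'E'
from h import *
a=dict(np.load("a.npz"));b=dict(np.load("b.npz"))
for c in (a,b):
    print("--");X=pts(c)
    for o in blocks(X,c["image"]): print(*o)
X=pts(a)
def rect(m,n,min_=80):
    k=cv2.connectedComponentsWithStats(m.astype(np.uint8),connectivity=8)
    for i in range(1,k[0]):
        if k[2][i,4]<min_: continue
        q=k[1]==i; r=cv2.minAreaRect((X[q][:,:2]*1000).astype(np.float32)); p=cv2.boxPoints(r)
        print(n,np.round(r[0],1),np.round(r[1],1),round(r[2],1),"z",np.round(np.nanmedian(X[q][:,2]),3),k[2][i,4], np.round(p).astype(int).tolist())
z=X[...,2];y=X[...,1];x=X[...,0];W=(x>0.25)&(x<0.95)
rect((z>0.075)&(z<0.095)&W&(y>0.05)&(y<.5),"crate rim")
rect((z>0.122)&(z<0.14)&W&(y>-.2)&(y<.15),"bar")
rect((z>0.003)&(z<0.05)&W&(y>-.2)&(y<.08),"pan",300)
rect((z>0.19)&(z<0.23)&(y<-.2)&W,"prongs",15)
rect((z>0.23)&(z<0.245)&(y<-.2)&W,"board",15)
rect((z>0.012)&(z<0.024)&(y<-.2)&W,"foot",30)
X=pts(b);z=X[...,2];y=X[...,1];x=X[...,0];W=(x>0.25)&(x<0.95)
rect((z>0.122)&(z<0.14)&W&(y>-.2)&(y<.15),"Sbar")
rect((z>0.19)&(z<0.23)&(y<-.2)&W,"Sprongs",15)
rect((z>0.23)&(z<0.245)&(y<-.2)&W,"Sboard",15)
rect((z>0.1)&W&(y>.1)&(y<.5),"lid")
rect((z>0.075)&(z<0.095)&W&(y>0.05)&(y<.5),"Scrate rim")
E
```

```text
--
[ 779.8 -174.8] [ 86.9 256.7] 89.2 24.6 425 [ 17. 117. 197.]
[ 657.3 -131.9] [30.7 70.9] 179.1 31.9 171 [ 17. 114. 224.]
[ 652.5 -252.8] [32.5 73.1] 163.4 31.0 167 [ 18. 113. 226.]
[505.2 311.4] [  3.4 201.2] 179.2 32.7 91 [ 18.  97. 115.]
[ 546.9 -314.1] [32.9 73. ] 79.5 31.6 176 [ 89. 202. 184.]
[ 521.3 -121.7] [ 37.5 180.7] 99.8 38.6 187 [ 13. 157. 175.]
[ 453.6 -219.7] [ 6.  97.8] 8.2 32.9 54 [ 20.   5. 188.]
[ 417.3 -347.7] [32.6 70.9] 176.9 31.6 183 [ 17. 115. 193.]
[ 415. -464.] [33.  72.2] 134.5 31.7 184 [ 89. 203. 118.]
--
[ 413.6 -458.7] [40.7 69. ] 134.7 31.4 173 [ 90. 255. 110.]
[ 416.8 -343.3] [36.9 73.2] 174.6 31.2 185 [ 17. 125. 168.]
[ 545.4 -309.3] [34.  79.7] 80.3 31.5 196 [ 90. 255. 170.]
[ 465.  -123.8] [152.1 183.4] 98.9 34.9 459 [ 14. 113. 140.]
[ 651.3 -247.7] [37.2 73.2] 164.0 31.7 225 [ 17. 124. 216.]
[436.9 152.3] [139.8 281.9] 130.6 32.0 379 [ 18. 104. 111.]
[ 791.5 -169.9] [ 89.3 258.6] 83.0 25.2 614 [ 17. 126. 190.]
[ 654.7 -125.4] [35.7 75.2] 179.9 31.6 238 [ 17. 124. 218.]
[608.3 205. ] [ 21.8 239.5] 93.7 32.2 260 [ 18. 104. 111.]
[800.1  99.9] [20.7
[... 1689 characters left out ...]
.2] [ 20.4 108.5] 64.9 z 0.204 118 [[470, -454], [568, -500], [577, -482], [479, -436]]
Sprongs [ 571.8 -399.1] [ 27.4 131.2] 74.2 z 0.205 185 [[505, -394], [631, -430], [639, -404], [512, -368]]
Sboard [ 599.5 -463.9] [137.3  20. ] 63.1 z 0.239 214 [[559, -521], [577, -530], [639, -407], [622, -398]]
lid [502.2 347.3] [ 29.8 224.3] 86.3 z 0.301 764 [[389, 340], [613, 325], [615, 355], [391, 369]]
lid [787.9 106.6] [49.8 12.9] 0.2 z 0.112 90 [[763, 113], [763, 100], [813, 100], [813, 113]]
Scrate rim [499.2 209.6] [249.3 224.1] 89.0 z 0.084 775 [[385, 87], [609, 83], [613, 332], [389, 336]]
Scrate rim [342.8 423.8] [88.7 88.9] 23.7 z 0.083 211 [[284, 447], [320, 365], [401, 401], [366, 482]]
```

```bash
cat >> h.py <<'E'
def down(deg):  # tool pointing down, tool x at world angle deg
    a=np.radians(deg); return np.array([[np.cos(a),np.sin(a),0],[np.sin(a),-np.cos(a),0],[0,0,-1.]])
def plan(wps,start=None,ms=0.4,mr=0.22):
    """wps: (pos_m, R or None, jaw[, hold rows]); prints calls of rows"""
    s,p,R=st()
    if start is not None: p,R=start
    rows=[]
    for w in wps:
        q,Q,j=np.array(w[0],float),w[1],w[2]; Q=R if Q is None else Q
        n=max(1,int(np.ceil(max(np.linalg.norm(q-p)/.1/ms, Ro.from_matrix(R.T@Q).magnitude()/.5/mr)-1e-6)))
        if len(w)>4: n=max(n,w[4])
        for i in range(n,0,-1):
            d=np.round(R.T@(q-p)/i/.1,2); r=np.round(Ro.from_matrix(R.T@Q).as_rotvec()/i/.5,2)
            rows.append([*r,*d,j]); p=p+R@(d*.1); R=R@Ro.from_rotvec(r*.5).as_matrix()
        rows+=[[0,0,0,0,0,0,j]]*(w[3] if len(w)>3 else 0)
    for i in range(0,len(rows),5): print([[float(v)+0 for v in r] for r in rows[i:i+5]])
    return p,R
E
python3 - <<'E'
from h import *
plan([((.417,-.3455,.12),down(-4),60),((.417,-.3455,.012),None,60,1),((.417,-.3455,.012),None,15,3)])
E
```

```text
[[0.0, 0.0, 0.13, 0.29, -0.23, 0.14, 60.0], [0.0, 0.0, 0.13, 0.27, -0.25, 0.14, 60.0], [0.0, 0.0, 0.13, 0.26, -0.26, 0.14, 60.0], [0.0, 0.0, 0.13, 0.24, -0.28, 0.14, 60.0], [0.0, 0.0, 0.12, 0.22, -0.3, 0.14, 60.0]]
[[0.0, 0.0, 0.13, 0.2, -0.31, 0.13, 60.0], [0.0, 0.0, 0.12, 0.18, -0.32, 0.14, 60.0], [0.0, 0.0, 0.13, 0.15, -0.33, 0.13, 60.0], [0.0, 0.0, 0.0, 0.0, 0.0, 0.36, 60.0], [0.0, 0.0, 0.0, 0.0, 0.0, 0.36, 60.0]]
[[0.0, 0.0, 0.0, 0.0, 0.0, 0.36, 60.0], [0.0, 0.0, 0.0, 0.0, 0.0, 0.0, 60.0], [0.0, 0.0, 0.0, 0.0, 0.0, 0.0, 15.0], [0.0, 0.0, 0.0, 0.0, 0.0, 0.0, 15.0], [0.0, 0.0, 0.0, 0.0, 0.0, 0.0, 15.0]]
[[0.0, 0.0, 0.0, 0.0, 0.0, 0.0, 15.0]]
```

>>> {"fn": "play_rows", "kwargs": {
  "moves": [
    [[0,0,0.13,0.29,-0.23,0.14,60],[0,0,0.13,0.27,-0.25,0.14,60],[0,0,0.13,0.26,-0.26,0.14,60],[0,0,0.13,0.24,-0.28,0.14,60],[0,0,0.12,0.22,-0.3,0.14,60]]
  ],
  "newtons": 60
}}

```text
time: 0.52
tool_pos: [0.3696, -0.4436, 0.1601]
tcp_rot: [-3.136, -0.182, 0.0]
wrist_force: [0.3, -0.3, -0.8]
width: 0.703
grip_force: 0.0
```

>>> {"fn": "play_rows", "kwargs": {
  "moves": [
    [[0,0,0.13,0.2,-0.31,0.13,60],[0,0,0.12,0.18,-0.32,0.14,60],[0,0,0.13,0.15,-0.33,0.13,60],[0,0,0,0,0,0,60],[0,0,0,0,0,0,60]]
  ]
}}

```text
time: 0.93
tool_pos: [0.4166, -0.3436, 0.1197]
tcp_rot: [-3.138, 0.104, 0.004]
wrist_force: [-0.3, -0.8, 0.3]
width: 0.703
grip_force: 0.0
```

Run:
```python
from h import *
c=cam("wrist");save(c,"w1");X=pts(c)
for o in blocks(X,c["image"]): print(*o)
s,p,R=st();print(p,np.degrees(np.arctan2(R[1,0],R[0,0])),s["wrist_force"])
plan([((.417,-.3455,.012),down(-4),60,1),((.417,-.3455,.012),None,15,3)])
```

```text
[ 542.7 -311. ] [28.2 72.1] 82.5 32.4 4341 [ 89. 163. 210.]
[ 474.  -200.3] [ 33.9 150.6] 8.2 33.7 4915 [ 23.   4. 136.]
[ 414.5 -460.8] [32.7 71.9] 135.9 32.3 4639 [ 89. 168. 207.]
[ 416.6 -345.8] [32.1 72. ] 174.8 32.5 3990 [ 18.  82. 239.]
[ 0.41694259 -0.34554708  0.12075526] -3.8637546510844936 [ 0.38483687 -0.32591646  0.15089908]
[[0.0, 0.0, 0.0, 0.0, 0.0, 0.36, 60.0], [0.0, 0.0, 0.0, 0.0, 0.0, 0.36, 60.0], [0.0, 0.0, 0.0, 0.0, 0.0, 0.37, 60.0], [0.0, 0.0, 0.0, 0.0, 0.0, 0.0, 60.0], [0.0, 0.0, 0.0, 0.0, 0.0, 0.0, 15.0]]
[[0.0, 0.0, 0.0, 0.0, 0.0, 0.0, 15.0], [0.0, 0.0, 0.0, 0.0, 0.0, 0.0, 15.0], [0.0, 0.0, 0.0, 0.0, 0.0, 0.0, 15.0]]
```

View pics/w1.png

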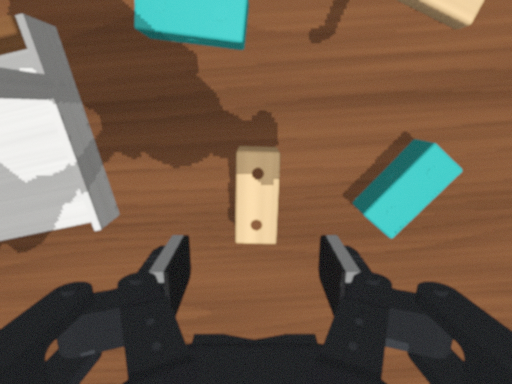

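The wrist view shows the block centred between the fingers at (257,195). Measured position is (416.6, -345.8), which matches. Picking it.

>>> {"fn": "play_rows", "kwargs": {
  "moves": [
    [[0,0,0,0,0,0.36,60],[0,0,0,0,0,0.36,60],[0,0,0,0,0,0.37,60],[0,0,0,0,0,0,60],[0,0,0,0,0,0,15]]
  ]
}}

```text
time: 1.4
tool_pos: [0.4149, -0.3462, 0.0108]
tcp_rot: [-3.136, 0.112, 0.006]
wrist_force: [0.9, -0.9, 0.3]
width: 0.575
grip_force: 0.0
```

>>> {"fn": "play_rows", "kwargs": {
  "moves": [
    [[0,0,0,0,0,0,15],[0,0,0,0,0,0,15],[0,0,0,0,0,0,15],[0,0,0,0,0,-0.3,15],[0,0,0,0,0,-0.4,15]]
  ]
}}

```text
time: 1.82
tool_pos: [0.4147, -0.3444, 0.0809]
tcp_rot: [-3.136, 0.11, 0.008]
wrist_force: [0.5, -0.2, -0.3]
width: 0.359
grip_force: 61.9
```

Run:
```python
from h import *
s,p,R=st();print(p,s["width"]*85,s["grip_force"])
c=cam("wrist");X=pts(c);save(c,"w2")
for o in blocks(X,c["image"]): print(*o)
pan=np.array([.4628,-.1190]);a=np.radians(8);
def P(x,y): return pan+np.array([x*np.cos(a)-y*np.sin(a),x*np.sin(a)+y*np.cos(a)])
t=P(-.032,-.05);print(t)
e=plan([((*t,.09),down(8),15),((*t,.035),None,15,1),((*t,.035),None,44,2),((*t,.10),None,60)])
```

```text
[ 0.41474014 -0.34439496  0.08092547] 30.475732424013465 61.932188272476196
[ 532.8 -309.5] [13.5 72.3] 87.2 32.1 2955 [ 89. 159. 228.]
[ 469.5 -214.5] [  7.5 137.8] 8.3 31.0 4987 [ 30.   4. 154.]
[ 414.2 -460.8] [33.  71.7] 135.8 32.3 6647 [ 89. 162. 226.]
[ 0.43807008 -0.17296694]
[[0.0, 0.0, -0.08, 0.01, -0.35, 0.0, 15.0], [0.0, 0.0, -0.08, 0.02, -0.36, 0.0, 15.0], [0.01, -0.01, -0.09, 0.04, -0.35, 0.0, 15.0], [0.0, 0.0, -0.08, 0.06, -0.35, 0.01, 15.0], [0.01, -0.01, -0.09, 0.07, -0.35, 0.0, 15.0]]
[[0.0, 0.0, 0.0, 0.0, 0.0, 0.28, 15.0], [0.0, 0.0, 0.0, 0.0, 0.0, 0.27, 15.0], [0.0, 0.0, 0.0, 0.0, 0.0, 0.0, 15.0], [0.0, 0.0, 0.0, 0.0, 0.0, 0.0, 44.0], [0.0, 0.0, 0.0, 0.0, 0.0, 0.0, 44.0]]
[[0.0, 0.0, 0.0, 0.0, 0.0, 0.0, 44.0], [0.0, 0.0, 0.0, 0.0, 0.0, -0.32, 60.0], [0.0, 0.0, 0.0, 0.0, 0.0, -0.33, 60.0]]
```

>>> {"fn": "play_rows", "kwargs": {
  "moves": [
    [[0,0,-0.08,0.01,-0.35,-0.2,15],[0,0,-0.08,0.02,-0.36,-0.2,15],[0,0,-0.09,0.04,-0.35,-0.2,15],[0,0,-0.08,0.06,-0.35,-0.2,15],[0,0,-0.09,0.07,-0.35,0,15]]
  ]
}}

```text
time: 2.28
tool_pos: [0.4387, -0.1701, 0.169]
tcp_rot: [3.128, 0.221, 0.017]
wrist_force: [0.9, -0.1, -0.6]
width: 0.355
grip_force: 62.0
```

Run:
```python
from h import *
c=cam("wrist");X=pts(c);save(c,"w3");np.savez("w3.npz",**c)
s,p,R=st();print(p,np.degrees(np.arctan2(R[1,0],R[0,0])))
def rect(m,n,min_=150):
    k=cv2.connectedComponentsWithStats(m.astype(np.uint8),connectivity=8)
    for i in range(1,k[0]):
        if k[2][i,4]<min_: continue
        q=k[1]==i; r=cv2.minAreaRect((X[q][:,:2]*1000).astype(np.float32)); p=cv2.boxPoints(r)
        print(n,np.round(r[0],1),np.round(r[1],1),round(r[2],1),"z",np.round(np.nanmedian(X[q][:,2]),4),k[2][i,4], np.round(p).astype(int).tolist())
z=X[...,2]
rect((z>.032)&(z<.0375),"sidetop");rect((z>.0375)&(z<.045),"backtop");rect((z>.126)&(z<.136),"bar");rect((z>.003)&(z<.01),"floor")
```

```text
[ 0.4376859  -0.16388465  0.1668794 ] 8.33490045443102
sidetop [ 546.3 -310.5] [70.9 31.1] 79.2 z 0.0326 2280 [[524, -342], [555, -348], [568, -279], [538, -273]]
sidetop [ 531.8 -204.9] [35.8  5.6] 9.1 z 0.0353 300 [[514, -205], [515, -211], [550, -205], [549, -199]]
sidetop [510.2 -63.6] [35.7 69.5] 7.0 z 0.0352 399 [[488, -31], [497, -100], [532, -96], [524, -27]]
sidetop [421.5 -44.4] [91.9  6.4] 8.3 z 0.0353 768 [[376, -48], [376, -54], [467, -41], [466, -35]]
sidetop [ 446.6 -217.4] [92.3  5.4] 8.4 z 0.0354 635 [[401, -222], [401, -227], [493, -213], [492, -208]]
backtop [ 531.3 -116.8] [ 12.3 169.6] 8.3 z 0.0404 3408 [[513, -34], [537, -202], [550, -200], [525, -32]]
bar [ 492.7 -122.7] [ 14.1 179.8] 8.3 z 0.1313 8274 [[473, -35], [499, -213], [513, -211], [487, -33]]
floor [ 535.2 -300.7] [74.1 28.2] 54.4 z 0.0067 205 [[502, -323], [525, -339], [568, -279], [545, -262]]
floor [ 513.4 -119.1] [ 25.2 171.1] 8.4 z 0.0056 5445 [[488, -36], [513, -206], [538, -202], [513, -33]]
floor [ 433.3 -130.8] [ 90.4 171. ] 8.4 z 0.0056 12391 [[376, -53], [401, -222], [490, -209], [466, -40]]
floor [ 397.2 -434.5] [38.8 18.6] 6.0 z 0.0069 181 [[377, -427], [379, -446], [417, -442], [415, -423]]
```

View pics/w3.png

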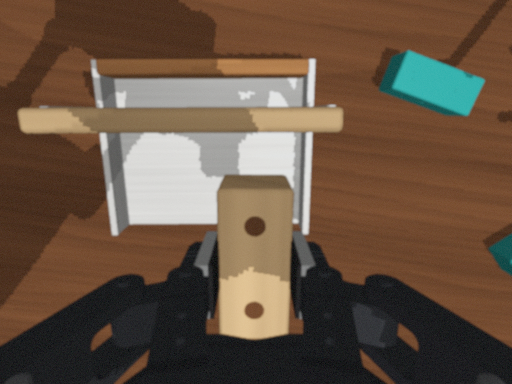

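The wrist view shows the held block in the fingers with the pan and its bar ahead, bar from (20,120) to (342,120). The bar measures 179.8 mm long at (492.7, -122.7), yaw 8.35°, so I'll use that pose.

```bash
cat >> h.py <<'E'
PAN=np.array([.4630,-.1271]);PY=8.35
def P(x,y):
    a=np.radians(PY); return PAN+np.array([x*np.cos(a)-y*np.sin(a),x*np.sin(a)+y*np.cos(a)])
E
python3 - <<'E'
from h import *
s,p,R=st();print(p)
t=P(-.034,-.05);print(t)
e=plan([((*t,.09),down(PY),15),((*t,.036),None,15,2),((*t,.036),None,44,3),((*t,.12),None,60)])
print()
b=(.652,-.250); e=plan([((b[0]-.0,b[1],.14),down(-16.4),60,2)],e)
E
```

```text
[ 0.4376859  -0.16388465  0.1668794 ]
[ 0.4366214  -0.18150744]
[[0.0, -0.01, 0.0, -0.02, 0.09, 0.38, 15.0], [0.0, -0.01, 0.0, -0.02, 0.08, 0.39, 15.0], [0.0, 0.0, 0.0, 0.0, 0.0, 0.27, 15.0], [0.0, 0.0, 0.0, 0.0, 0.0, 0.27, 15.0], [0.0, 0.0, 0.0, 0.0, 0.0, 0.0, 15.0]]
[[0.0, 0.0, 0.0, 0.0, 0.0, 0.0, 15.0], [0.0, 0.0, 0.0, 0.0, 0.0, 0.0, 44.0], [0.0, 0.0, 0.0, 0.0, 0.0, 0.0, 44.0], [0.0, 0.0, 0.0, 0.0, 0.0, 0.0, 44.0], [0.0, 0.0, 0.0, 0.0, 0.0, 0.0, 44.0]]
[[0.0, 0.0, 0.0, 0.0, 0.0, -0.28, 60.0], [0.0, 0.0, 0.0, 0.0, 0.0, -0.28, 60.0], [0.0, 0.0, 0.0, 0.0, 0.0, -0.28, 60.0]]

[[0.0, 0.0, 0.14, 0.34, 0.17, -0.03, 60.0], [0.0, 0.0, 0.14, 0.35, 0.14, -0.03, 60.0], [0.0, 0.0, 0.15, 0.36, 0.12, -0.04, 60.0], [0.0, 0.0, 0.14, 0.36, 0.09, -0.03, 60.0], [0.0, 0.0, 0.15, 0.37, 0.06, -0.04, 60.0]]
[[0.0, 0.0, 0.14, 0.38, 0.03, -0.03, 60.0], [0.0, 0.0, 0.0, 0.0, 0.0, 0.0, 60.0], [0.0, 0.0, 0.0, 0.0, 0.0, 0.0, 60.0]]
```

>>> {"fn": "play_rows", "kwargs": {
  "moves": [
    [[0,-0.01,0,-0.02,0.09,0.38,15],[0,-0.01,0,-0.02,0.08,0.39,15],[0,0,0,0,0,0.27,15],[0,0,0,0,0,0.27,15],[0,0,0,0,0,0,15]]
  ]
}}

```text
time: 2.75
tool_pos: [0.4289, -0.1856, 0.0275]
tcp_rot: [-3.131, -0.219, 0.026]
wrist_force: [-0.8, 0.7, -1.4]
width: 0.361
grip_force: 61.9
```

>>> {"fn": "play_rows", "kwargs": {
  "moves": [
    [[0,0,0,0,0,0,15],[0,0,0,0,0,0,44],[0,0,0,0,0,0,44],[0,0,0,0,0,0,44],[0,0,0,0,0,0,44]]
  ]
}}

```text
time: 3.17
tool_pos: [0.4341, -0.188, 0.0332]
tcp_rot: [3.131, 0.219, -0.011]
wrist_force: [0.1, 0.1, -0.3]
width: 0.515
grip_force: 0.0
```

>>> {"fn": "play_rows", "kwargs": {
  "moves": [
    [[0,0,0,0,0,-0.2,44],[0,0,0,0,0,-0.4,60],[0,0,0,0,0,-0.4,60],[0,0,0,0,0,-0.4,60],[0,0,0,0,0,0,60]]
  ]
}}

```text
time: 3.58
tool_pos: [0.4398, -0.1898, 0.1814]
tcp_rot: [3.125, 0.219, 0.008]
wrist_force: [1.3, -1.4, 1.2]
width: 0.702
grip_force: 0.0
```

>>> {"fn": "play_rows", "kwargs": {
  "moves": [
    [[0,0,0.14,0.34,0.17,0,60],[0,0,0.14,0.35,0.14,0,60],[0,0,0.15,0.36,0.12,0,60],[0,0,0.14,0.36,0.09,0,60],[0,0,0.15,0.37,0.06,0.1,60]]
  ]
}}

```text
time: 4.0
tool_pos: [0.6161, -0.2469, 0.1627]
tcp_rot: [3.118, -0.35, -0.006]
wrist_force: [1.0, -0.1, 1.0]
width: 0.706
grip_force: 0.0
```

>>> {"fn": "play_rows", "kwargs": {
  "moves": [
    [[0,0,0.14,0.38,0.03,0.2,60],[0,0,0,0,0,0,60],[0,0,0,0,0,0,60]]
  ]
}}

```text
time: 4.25
tool_pos: [0.6475, -0.2562, 0.1357]
tcp_rot: [3.108, -0.453, -0.025]
wrist_force: [-0.7, -0.9, 0.1]
width: 0.702
grip_force: 0.0
```

Run:
```python
from h import *
s,p,R=st();print(p,np.degrees(np.arctan2(R[1,0],R[0,0])))
c=cam("wrist");X=pts(c);save(c,"w4")
for o in blocks(X,c["image"]): print(*o)
c=cam("top");X=pts(c);save(c,"t4")
for o in blocks(X,c["image"]): print(*o)
b=(.652,-.250)
e=plan([((*b,.012),down(-16.4),60,2),((*b,.012),None,15,3),((*b,.19),None,15,1)])
```

```text
[ 0.64747455 -0.25615309  0.13566774] -16.580482567700983
[ 773.  -195.7] [ 52.9 215.5] 81.9 24.9 9710 [ 18.  94. 190.]
[ 652.8 -249.6] [32.  71.6] 164.3 32.5 3542 [ 18.  81. 240.]
[ 631.4 -414.5] [14.5 27.1] 112.7 33.8 507 [ 17. 100. 129.]
[ 656.7 -128.9] [33.  71.9] 178.9 32.4 3795 [ 18.  89. 201.]
[ 553.6 -340.3] [13.2 22.8] 52.0 31.8 373 [ 89. 167. 164.]
[ 552.2 -283.8] [16.7 32.3] 169.7 32.3 635 [ 89. 167. 215.]
[ 526.  -181.1] [43.2 55.5] 98.3 35.1 1455 [ 15. 132. 153.]
[525.9 -76.6] [12.7 53.7] 99.3 40.1 847 [ 14. 135. 165.]
[ 777.1 -161.1] [ 24.6 231.1] 93.4 23.8 275 [ 17. 116. 143.]
[ 657.3 -131.9] [30.9 71.8] 178.6 31.8 171 [ 17. 116. 163.]
[503.8 311.9] [  3.7 198.8] 179.2 34.0 86 [ 18.   96.5 113.5]
[ 531.5 -118. ] [ 37.  183.5] 107.1 38.7 176 [ 13. 157. 168.]
[ 415.3 -464.6] [32.3 74.3] 136.3 31.4 185 [ 89. 203. 183.]
[[0.0, 0.01, 0.0, 0.01, -0.02, 0.32, 60.0], [0.0, 0.0, 0.0, 0.01, -0.02, 0.32, 60.0], [0.0, 0.01, 0.0, 0.01, -0.02, 0.32, 60.0], [0.01, 0.0, -0.01, 0.0, -0.02, 0.32, 60.0], [0.0, 0.0, 0.0, 0.0, 0.0, 0.0, 60.0]]
[[0.0, 0.0, 0.0, 0.0, 0.0, 0.0, 60.0], [0.0, 0.0, 0.0, 0.0, 0.0, 0.0, 15.0], [0.0, 0.0, 0.0, 0.0, 0.0, 0.0, 15.0], [0.0, 0.0, 0.0, 0.0, 0.0, 0.0, 15.0], [0.0, 0.0, 0.0, 0.0, 0.0, 0.0, 15.0]]
[[0.0, 0.0, 0.0, 0.0, 0.0, -0.36, 15.0], [0.0, 0.0, 0.0, 0.0, 0.0, -0.36, 15.0], [0.0, 0.0, 0.0, 0.0, 0.0, -0.35, 15.0], [0.0, 0.0, 0.0, 0.0, 0.0, -0.36, 15.0], [0.0, 0.0, 0.0, 0.0, 0.0, -0.35, 15.0]]
[[0.0, 0.0, 0.0, 0.0, 0.0, 0.0, 15.0]]
```

>>> {"fn": "play_rows", "kwargs": {
  "moves": [
    [[0,0.01,0,0.01,-0.02,0.32,60],[0,0,0,0.01,-0.02,0.32,60],[0,0.01,0,0.02,-0.02,0.32,60],[0.01,0,0,0.01,-0.02,0.28,60],[0,0,0,0,0,0,60]]
  ]
}}

```text
time: 4.77
tool_pos: [0.6492, -0.2485, 0.0118]
tcp_rot: [-3.106, 0.453, 0.011]
wrist_force: [-1.2, 0.7, -0.8]
width: 0.702
grip_force: 0.0
```

>>> {"fn": "play_rows", "kwargs": {
  "moves": [
    [[0,0,0,0,0,0,60],[0,0,0,0,0,0,15],[0,0,0,0,0,0,15],[0,0,0,0,0,0,15],[0,0,0,0,0,0,15]]
  ]
}}

```text
time: 5.18
tool_pos: [0.6569, -0.2519, 0.0204]
tcp_rot: [3.107, -0.454, 0.012]
wrist_force: [-1.2, -0.7, 7.5]
width: 0.354
grip_force: 60.7
```

>>> {"fn": "play_rows", "kwargs": {
  "moves": [
    [[0,0,0,0,0,-0.36,15],[0,0,0,0,0,-0.36,15],[0,0,0,0,0,-0.36,15],[0,0,0,0,0,-0.4,15],[0,0,0,0,0,-0.4,15]]
  ]
}}

```text
time: 5.6
tool_pos: [0.6539, -0.2508, 0.207]
tcp_rot: [-3.108, 0.454, -0.004]
wrist_force: [0.8, -0.3, -0.9]
width: 0.357
grip_force: 59.7
```

>>> {"fn": "play_rows", "kwargs": {
  "moves": [
    [[0,0,0,0,0,0,15],[0,0,0,0,0,0,15],[0,0,0,0,0,0,15]]
  ]
}}

```text
time: 5.85
tool_pos: [0.6542, -0.2509, 0.2053]
tcp_rot: [-3.108, 0.454, -0.005]
wrist_force: [-0.3, 0.3, -0.4]
width: 0.354
grip_force: 59.7
```

Run:
```python
from h import *
s,p,R=st();print(p,np.degrees(np.arctan2(R[1,0],R[0,0])),s["width"],s["grip_force"])
t=P(-.034,.05);print(t)
e=plan([((*t,.19),down(PY),15,3)])
```

```text
[ 0.65422609 -0.25090272  0.20529914] -16.62770745944849 0.35379976614296776 59.65679347515106
[ 0.42209944 -0.0825675 ]
[[0.0, 0.0, -0.11, -0.34, -0.12, 0.02, 15.0], [0.0, 0.0, -0.11, -0.33, -0.14, 0.02, 15.0], [0.0, 0.0, -0.11, -0.32, -0.15, 0.02, 15.0], [0.0, 0.0, -0.11, -0.31, -0.17, 0.02, 15.0], [0.0, 0.0, -0.11, -0.31, -0.19, 0.02, 15.0]]
[[0.0, 0.0, -0.11, -0.29, -0.21, 0.02, 15.0], [0.0, 0.0, -0.11, -0.28, -0.22, 0.01, 15.0], [0.0, -0.01, -0.1, -0.28, -0.24, 0.02, 15.0], [0.0, 0.0, 0.0, 0.0, 0.0, 0.0, 15.0], [0.0, 0.0, 0.0, 0.0, 0.0, 0.0, 15.0]]
[[0.0, 0.0, 0.0, 0.0, 0.0, 0.0, 15.0]]
```

>>> {"fn": "play_rows", "kwargs": {
  "moves": [
    [[0,0,-0.11,-0.34,-0.12,0.02,15],[0,0,-0.11,-0.33,-0.14,0.02,15],[0,0,-0.11,-0.32,-0.15,0.02,15],[0,0,-0.11,-0.31,-0.17,0.02,15],[0,0,-0.11,-0.31,-0.19,0.02,15]]
  ]
}}

```text
time: 6.27
tool_pos: [0.506, -0.1445, 0.1908]
tcp_rot: [-3.139, 0.02, 0.006]
wrist_force: [0.0, -0.1, 0.3]
width: 0.354
grip_force: 59.7
```

>>> {"fn": "play_rows", "kwargs": {
  "moves": [
    [[0,0,-0.11,-0.29,-0.21,0.02,15],[0,0,-0.11,-0.28,-0.22,0.01,15],[0,0,-0.1,-0.28,-0.24,0.02,15],[0,0,0,0,0,0,15],[0,0,0,0,0,0,15]]
  ]
}}

```text
time: 6.68
tool_pos: [0.4181, -0.0809, 0.1861]
tcp_rot: [-3.131, -0.229, 0.005]
wrist_force: [0.6, -0.5, -0.5]
width: 0.357
grip_force: 59.7
```

>>> {"fn": "play_rows", "kwargs": {
  "moves": [
    [[0,0,0,0,0,0,15],[0,0,0,0,0,0,15]]
  ]
}}

```text
time: 6.85
tool_pos: [0.4219, -0.0827, 0.1884]
tcp_rot: [-3.133, -0.226, -0.001]
wrist_force: [-0.2, -0.6, 0.4]
width: 0.354
grip_force: 59.7
```

Run:
```python
from h import *
for i in range(4):
    s,p,R=st();print(p,np.degrees(np.arctan2(R[1,0],R[0,0])),R[:,2])
    c=cam("wrist")
X=pts(c);z=X[...,2]
for n,m in (("bar",(z>.126)&(z<.136)),("blk",(z>.0365)&(z<.0395))):
    k=cv2.connectedComponentsWithStats(m.astype(np.uint8),connectivity=8)
    for i in range(1,k[0]):
        if k[2][i,4]<600: continue
        q=k[1]==i; r=cv2.minAreaRect((X[q][:,:2]*1000).astype(np.float32)); print(n,np.round(r[0],1),np.round(r[1],1),round(r[2],1))
t=P(-.034,.051);print(t)
e=plan([((*t,.10),down(PY),15),((*t,.036),None,15,2),((*t,.036),None,44,3),((*t,.19),None,60,2)])
b=(.6565,-.1285); e=plan([((*b,.14),down(0),60,3)],e)
```

```text
[ 0.42194496 -0.08270562  0.18837319] 8.269773518661747 [ 8.00557764e-04  4.30850419e-04 -9.99999587e-01]
[ 0.42218381 -0.08283236  0.18854969] 8.257060208560423 [ 9.08787783e-04  4.95053091e-04 -9.99999465e-01]
[ 0.42227073 -0.08284792  0.18865257] 8.256135697674416 [ 9.59236880e-04  5.19001342e-04 -9.99999405e-01]
[ 0.42220407 -0.08285573  0.18868482] 8.253853361685872 [ 9.15026586e-04  5.46701937e-04 -9.99999432e-01]
bar [ 492.6 -122.1] [ 13.1 179.5] 8.2
blk [ 433.8 -188.7] [71.1 31.7] 6.3
[ 0.42195422 -0.0815781 ]
[[0.0, 0.0, 0.0, 0.0, 0.0, 0.3, 15.0], [0.0, 0.0, 0.0, 0.0, -0.01, 0.29, 15.0], [0.0, 0.0, 0.0, 0.0, 0.0, 0.3, 15.0], [0.0, 0.0, 0.0, 0.0, 0.0, 0.32, 15.0], [0.0, 0.0, 0.0, 0.0, 0.0, 0.32, 15.0]]
[[0.0, 0.0, 0.0, 0.0, 0.0, 0.0, 15.0], [0.0, 0.0, 0.0, 0.0, 0.0, 0.0, 15.0], [0.0, 0.0, 0.0, 0.0, 0.0, 0.0, 44.0], [0.0, 0.0, 0.0, 0.0, 0.0, 0.0, 44.0], [0.0, 0.0, 0.0, 0.0, 0.0, 0.0, 44.0]]
[[0.0, 0.0, 0.0, 0.0, 0.0, 0.0, 44.0], [0.0, 0.0, 0.0, 0.0, 0.0, -0.39, 60.0], [0.0, 0.0, 0.0, 0.0, 0.0, -0.38, 60.0], [0.0, 0.0, 0.0, 0.0, 0.0, -0.39, 60.0], [0.0, 0.0, 0.0, 0.0, 0.0, -0.38, 60.0]]
[[0.0, 0.0, 0.0, 0.0, 0.0, 0.0, 60.0], [0.0, 0.0, 0.0, 0.0, 0.0, 0.0, 60.0]]
[[0.0, 0.0, 0.04, 0.32, 0.11, 0.07, 60.0], [0.0, 0.0, 0.04, 0.32, 0.11, 0.07, 60.0], [0.0, 0.0, 0.04, 0.33, 0.1, 0.07, 60.0], [0.0, 0.0, 0.04, 0.33, 0.1, 0.07, 60.0], [0.0, 0.0, 0.04, 0.33, 0.09, 0.07, 60.0]]
[[0.0, 0.0, 0.04, 0.33, 0.08, 0.07, 60.0], [0.0, 0.0, 0.05, 0.34, 0.07, 0.08, 60.0], [0.0, 0.0, 0.0, 0.0, 0.0, 0.0, 60.0], [0.0, 0.0, 0.0, 0.0, 0.0, 0.0, 60.0], [0.0, 0.0, 0.0, 0.0, 0.0, 0.0, 60.0]]
```

>>> {"fn": "play_rows", "kwargs": {
  "moves": [
    [[0,0,0,0,0,0.3,15],[0,0,0,0,-0.01,0.3,15],[0,0,0,0,0,0.3,15],[0,0,0,0,0,0.3,15],[0,0,0,0,0,0.32,15]]
  ]
}}

```text
time: 7.47
tool_pos: [0.4225, -0.0817, 0.0359]
tcp_rot: [3.133, 0.226, 0.005]
wrist_force: [-0.1, -0.8, -2.0]
width: 0.353
grip_force: 59.7
```

>>> {"fn": "play_rows", "kwargs": {
  "moves": [
    [[0,0,0,0,0,0,15],[0,0,0,0,0,0,15],[0,0,0,0,0,0,44],[0,0,0,0,0,0,44],[0,0,0,0,0,0,44]]
  ]
}}

```text
time: 7.88
tool_pos: [0.4237, -0.0818, 0.0391]
tcp_rot: [3.132, 0.227, 0.009]
wrist_force: [-0.4, 0.8, 0.5]
width: 0.515
grip_force: 0.0
```

>>> {"fn": "play_rows", "kwargs": {
  "moves": [
    [[0,0,0,0,0,0,44],[0,0,0,0,0,-0.3,50],[0,0,0,0,0,-0.4,60],[0,0,0,0,0,-0.4,60],[0,0,0,0,0,-0.4,60]]
  ]
}}

```text
time: 8.3
tool_pos: [0.4209, -0.0812, 0.1892]
tcp_rot: [-3.133, -0.227, -0.003]
wrist_force: [1.5, 0.6, 0.0]
width: 0.7
grip_force: 0.0
```

>>> {"fn": "play_rows", "kwargs": {
  "moves": [
    [[0,0,0.04,0.32,0.11,0,60],[0,0,0.04,0.32,0.11,0,60],[0,0,0.04,0.33,0.1,0.07,60],[0,0,0.04,0.33,0.1,0.07,60],[0,0,0.04,0.33,0.09,0.1,60]]
  ]
}}

```text
time: 8.72
tool_pos: [0.5914, -0.1155, 0.1651]
tcp_rot: [3.14, 0.069, 0.009]
wrist_force: [0.7, 0.7, 1.0]
width: 0.701
grip_force: 0.0
```

>>> {"fn": "play_rows", "kwargs": {
  "moves": [
    [[0,0,0.04,0.33,0.08,0.1,60],[0,0,0.05,0.34,0.07,0.1,60],[0,0,0,0,0,0,60],[0,0,0,0,0,0,60],[0,0,0,0,0,0,60]]
  ]
}}

```text
time: 9.13
tool_pos: [0.6558, -0.1275, 0.1432]
tcp_rot: [-3.141, -0.0, -0.001]
wrist_force: [0.3, -0.1, -0.2]
width: 0.7
grip_force: 0.0
```

Run:
```python
from h import *
c=cam("wrist");X=pts(c)
s,p,R=st();print(p,np.degrees(np.arctan2(R[1,0],R[0,0])))
for o in blocks(X,c["image"]): print(*o)
b=(.6565,-.1285)
e=plan([((*b,.013),down(-.5),60,2),((*b,.013),None,15,3),((*b,.20),None,15,3)])
t=P(-.034,0)
e=plan([((*t,.19),down(PY),15,3)],e)
```

```text
[ 0.65563736 -0.12751488  0.1439262 ] 0.001922119624032337
[778.2  56.2] [ 9.4 38.8] 160.2 27.2 649 [ 23.  14. 183.]
[ 771.4 -170.1] [ 63.2 260.9] 87.2 24.9 12275 [ 18.  83. 238.]
[ 656.7 -128.7] [31.7 72.2] 179.1 32.5 3336 [ 21.  66. 255.]
[577.   82.9] [17.8 68.8] 12.8 32.7 1658 [ 18.  83. 140.]
[ 557.3 -331.2] [15.8 44.9] 56.3 31.7 590 [ 89.  167.  194.5]
[ 533.1 -126.3] [ 13.9 144.3] 98.2 37.7 3548 [ 14. 135. 136.]
[[0.0, 0.0, 0.0, 0.0, 0.0, 0.33, 60.0], [0.0, 0.0, 0.01, 0.0, 0.0, 0.33, 60.0], [0.0, 0.0, 0.0, 0.0, 0.01, 0.32, 60.0], [0.0, 0.0, 0.01, 0.01, 0.0, 0.33, 60.0], [0.0, 0.0, 0.0, 0.0, 0.0, 0.0, 60.0]]
[[0.0, 0.0, 0.0, 0.0, 0.0, 0.0, 60.0], [0.0, 0.0, 0.0, 0.0, 0.0, 0.0, 15.0], [0.0, 0.0, 0.0, 0.0, 0.0, 0.0, 15.0], [0.0, 0.0, 0.0, 0.0, 0.0, 0.0, 15.0], [0.0, 0.0, 0.0, 0.0, 0.0, 0.0, 15.0]]
[[0.0, 0.0, 0.0, 0.0, 0.0, -0.37, 15.0], [0.0, 0.0, 0.0, 0.0, 0.0, -0.38, 15.0], [0.0, 0.0, 0.0, 0.0, 0.0, -0.37, 15.0], [0.0, 0.0, 0.0, 0.0, 0.0, -0.38, 15.0], [0.0, 0.0, 0.0, 0.0, 0.0, -0.37, 15.0]]
[[0.0, 0.0, 0.0, 0.0, 0.0, 0.0, 15.0], [0.0, 0.0, 0.0, 0.0, 0.0, 0.0, 15.0], [0.0, 0.0, 0.0, 0.0, 0.0, 0.0, 15.0]]
[[0.0, 0.0, -0.05, -0.38, 0.01, 0.02, 15.0], [0.0, 0.0, -0.05, -0.38, 0.0, 0.02, 15.0], [0.0, 0.0, -0.05, -0.38, -0.01, 0.01, 15.0], [0.0, 0.0, -0.05, -0.38, -0.02, 0.02, 15.0], [0.0, 0.0, -0.06, -0.37, -0.03, 0.01, 15.0]]
[[0.0, 0.0, -0.05, -0.38, -0.04, 0.02, 15.0], [0.0, 0.0, 0.0, 0.0, 0.0, 0.0, 15.0], [0.0, 0.0, 0.0, 0.0, 0.0, 0.0, 15.0], [0.0, 0.0, 0.0, 0.0, 0.0, 0.0, 15.0]]
```

>>> {"fn": "play_rows", "kwargs": {
  "moves": [
    [[0,0,0,0,0,0.33,60],[0,0,0.01,0,0,0.33,60],[0,0,0,0,0.01,0.32,60],[0,0,0.01,0.01,0,0.33,60],[0,0,0,0,0,0,60]]
  ]
}}

```text
time: 9.6
tool_pos: [0.6509, -0.1271, 0.0064]
tcp_rot: [-3.139, 0.016, 0.015]
wrist_force: [-1.7, 1.3, -1.0]
width: 0.704
grip_force: 0.0
```

>>> {"fn": "play_rows", "kwargs": {
  "moves": [
    [[0,0,0,0,0,0,60],[0,0,0,0,0,0,15],[0,0,0,0,0,0,15],[0,0,0,0,0,0,15],[0,0,0,0,0,0,15]]
  ]
}}

```text
time: 10.02
tool_pos: [0.6603, -0.1293, 0.0162]
tcp_rot: [3.141, -0.016, 0.012]
wrist_force: [-0.8, 0.3, 7.6]
width: 0.354
grip_force: 62.0
```

>>> {"fn": "play_rows", "kwargs": {
  "moves": [
    [[0,0,0,0,0,-0.37,15],[0,0,0,0,0,-0.38,15],[0,0,0,0,0,-0.37,15],[0,0,0,0,0,-0.38,15],[0,0,0,0,0,-0.37,15]]
  ]
}}

```text
time: 10.43
tool_pos: [0.6575, -0.1287, 0.2027]
tcp_rot: [3.141, -0.016, 0.006]
wrist_force: [0.8, -0.3, 0.0]
width: 0.357
grip_force: 60.9
```

>>> {"fn": "play_rows", "kwargs": {
  "moves": [
    [[0,0,-0.05,-0.38,0.01,0.02,15],[0,0,-0.05,-0.38,0,0.02,15],[0,0,-0.05,-0.38,-0.01,0.01,15],[0,0,-0.05,-0.38,-0.02,0.02,15],[0,0,-0.06,-0.37,-0.03,0.01,15]]
  ]
}}

```text
time: 10.85
tool_pos: [0.4665, -0.1311, 0.1919]
tcp_rot: [3.135, 0.191, 0.005]
wrist_force: [-0.4, -0.1, 0.2]
width: 0.359
grip_force: 60.9
```

>>> {"fn": "play_rows", "kwargs": {
  "moves": [
    [[0,0,-0.05,-0.38,-0.04,0.02,15],[0,0,0,0,0,0,15],[0,0,0,0,0,0,15],[0,0,0,0,0,0,15],[0,0,0,0,0,0,15]]
  ]
}}

```text
time: 11.27
tool_pos: [0.4316, -0.1322, 0.1903]
tcp_rot: [3.132, 0.227, 0.007]
wrist_force: [0.6, 0.0, -0.4]
width: 0.362
grip_force: 60.9
```

Run:
```python
from h import *
c=cam("wrist");save(c,"w6")
s,p,R=st();print(p,np.degrees(np.arctan2(R[1,0],R[0,0])),s["grip_force"])
X=pts(c);z=X[...,2]
for n,m in (("bar",(z>.126)&(z<.136)),("blk",(z>.0365)&(z<.0395))):
    k=cv2.connectedComponentsWithStats(m.astype(np.uint8),connectivity=8)
    for i in range(1,k[0]):
        if k[2][i,4]<600: continue
        q=k[1]==i; r=cv2.minAreaRect((X[q][:,:2]*1000).astype(np.float32)); d=np.array(r[0])/1000-PAN;a=np.radians(PY);print(n,np.round(r[0],1),np.round(r[1],1),round(r[2],1),d@[np.cos(a),np.sin(a)],d@[-np.sin(a),np.cos(a)])
t=P(-.034,-.001);print(t)
e=plan([((*t,.10),down(PY),15),((*t,.037),None,15,2),((*t,.037),None,44,3),((*t,.20),None,60,3)])
b=P(.030,0); e=plan([((*b,.20),down(98.35),50,4)],e)
```

```text
[ 0.43164208 -0.13211829  0.18996977] 8.314517953344556 60.93716382980347
bar [ 492.6 -122.2] [ 13.3 178.6] 8.3 0.03002142455577043 0.0005312157662670657
blk [419.4 -83.3] [71.3 31.6] 7.8 -0.036777195633549566 0.049640404552472914
blk [ 434.  -188.8] [71.5 31.7] 6.6 -0.037682166854363354 -0.056864913021432775
[ 0.42950564 -0.13302687]
[[0.0, 0.0, 0.0, -0.01, 0.0, 0.3, 15.0], [0.0, 0.0, 0.0, -0.01, 0.0, 0.3, 15.0], [0.0, -0.01, 0.0, -0.01, 0.01, 0.3, 15.0], [0.0, 0.0, 0.0, 0.0, 0.0, 0.31, 15.0], [0.0, 0.0, 0.0, 0.01, -0.01, 0.32, 15.0]]
[[0.0, 0.0, 0.0, 0.0, 0.0, 0.0, 15.0], [0.0, 0.0, 0.0, 0.0, 0.0, 0.0, 15.0], [0.0, 0.0, 0.0, 0.0, 0.0, 0.0, 44.0], [0.0, 0.0, 0.0, 0.0, 0.0, 0.0, 44.0], [0.0, 0.0, 0.0, 0.0, 0.0, 0.0, 44.0]]
[[0.0, 0.0, 0.0, 0.0, 0.0, 0.0, 44.0], [0.0, 0.0, 0.0, 0.0, 0.0, -0.33, 60.0], [0.0, 0.0, 0.0, 0.0, 0.0, -0.33, 60.0], [0.0, 0.0, 0.0, 0.0, 0.0, -0.32, 60.0], [0.0, 0.0, 0.0, 0.0, 0.0, -0.33, 60.0]]
[[0.0, 0.0, 0.0, -0.01, 0.01, -0.32, 60.0], [0.0, 0.0, 0.0, 0.0, 0.0, 0.0, 60.0], [0.0, 0.0, 0.0, 0.0, 0.0, 0.0, 60.0], [0.0, 0.0, 0.0, 0.0, 0.0, 0.0, 60.0]]
[[0.0, 0.0, -0.21, 0.04, 0.0, 0.0, 50.0], [0.0, 0.0, -0.21, 0.04, 0.0, 0.0, 50.0], [0.0, 0.0, -0.21, 0.04, 0.01, 0.0, 50.0], [0.0, 0.0, -0.21, 0.04, 0.01, 0.0, 50.0], [0.0, 0.0, -0.21, 0.04, 0.02, 0.0, 50.0]]
[[0.0, 0.0, -0.21, 0.04, 0.02, 0.0, 50.0], [0.0, 0.0, -0.21, 0.04, 0.02, 0.0, 50.0], [0.0, 0.0, -0.21, 0.03, 0.03, 0.0, 50.0], [0.0, 0.0, -0.21, 0.03, 0.03, 0.0, 50.0], [0.0, 0.0, -0.21, 0.03, 0.04, 0.0, 50.0]]
[[0.0, 0.0, -0.21, 0.02, 0.04, 0.0, 50.0], [0.0, 0.0, -0.21, 0.02, 0.04, 0.0, 50.0], [0.0, 0.0, -0.21, 0.01, 0.04, 0.0, 50.0], [0.0, 0.0, -0.21, 0.01, 0.04, 0.0, 50.0], [0.0, 0.0, -0.2, 0.01, 0.04, 0.0, 50.0]]
[[0.0, 0.0, 0.0, 0.0, 0.0, 0.0, 50.0], [0.0, 0.0, 0.0, 0.0, 0.0, 0.0, 50.0], [0.0, 0.0, 0.0, 0.0, 0.0, 0.0, 50.0], [0.0, 0.0, 0.0, 0.0, 0.0, 0.0, 50.0]]
```

View pics/w6.png

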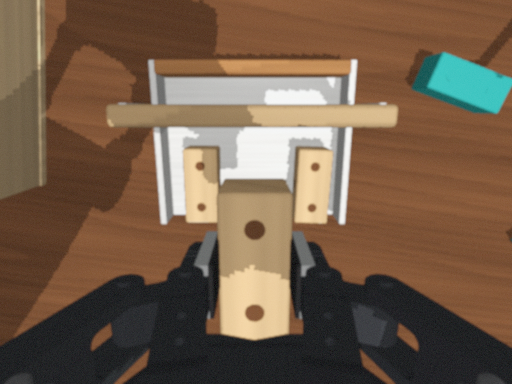

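Two blocks sit in the pan at about (202,185) and (313,185), with the third held centrally above it. Dropping it, then going over the bar.

>>> {"fn": "play_rows", "kwargs": {
  "moves": [
    [[0,0,0,-0.01,0.02,0.3,15],[0,0,0,-0.01,0.02,0.3,15],[0,0,0,-0.01,0,0.3,15],[0,0,0,0,0,0.31,15],[0,0,0,0,0,0.32,15]]
  ]
}}

```text
time: 11.73
tool_pos: [0.4296, -0.1365, 0.035]
tcp_rot: [3.133, 0.228, 0.005]
wrist_force: [0.6, 0.1, -1.2]
width: 0.361
grip_force: 61.0
```

>>> {"fn": "play_rows", "kwargs": {
  "moves": [
    [[0,0,0,0,0,0,15],[0,0,0,0,0,0,15],[0,0,0,0,0,0,44],[0,0,0,0,0,0,44],[0,0,0,0,0,0,44]]
  ]
}}

```text
time: 12.15
tool_pos: [0.43, -0.1369, 0.0381]
tcp_rot: [3.132, 0.227, 0.009]
wrist_force: [0.3, 0.2, 0.4]
width: 0.515
grip_force: 0.0
```

>>> {"fn": "play_rows", "kwargs": {
  "moves": [
    [[0,0,0,0,0,0,44],[0,0,0,0,0,-0.33,44],[0,0,0,0,0,-0.33,50],[0,0,0,0,0,-0.33,50],[0,0,0,0,0,-0.33,50]]
  ]
}}

```text
time: 12.57
tool_pos: [0.4274, -0.1361, 0.1702]
tcp_rot: [3.133, 0.227, 0.004]
wrist_force: [0.4, -0.3, -0.1]
width: 0.584
grip_force: 0.0
```

>>> {"fn": "play_rows", "kwargs": {
  "moves": [
    [[0,0,-0.2,0.04,0,-0.3,50],[0,0,-0.21,0.04,0,0,50],[0,0,-0.21,0.04,0.01,0,50],[0,0,-0.21,0.04,0.01,0,50],[0,0,-0.21,0.04,0.02,0,50]]
  ]
}}

```text
time: 12.98
tool_pos: [0.4484, -0.133, 0.1994]
tcp_rot: [2.965, 1.032, 0.006]
wrist_force: [-0.8, 0.5, -0.6]
width: 0.586
grip_force: 0.0
```

>>> {"fn": "play_rows", "kwargs": {
  "moves": [
    [[0,0,-0.21,0.04,0.02,0,50],[0,0,-0.21,0.04,0.02,0,50],[0,0,-0.21,0.03,0.03,0,50],[0,0,-0.21,0.03,0.03,0,50],[0,0,-0.21,0.03,0.04,0,50]]
  ]
}}

```text
time: 13.4
tool_pos: [0.4701, -0.1287, 0.1989]
tcp_rot: [2.596, 1.766, 0.004]
wrist_force: [0.1, 0.1, 0.6]
width: 0.588
grip_force: 0.0
```

>>> {"fn": "play_rows", "kwargs": {
  "moves": [
    [[0,0,-0.21,0.02,0.04,0,50],[0,0,-0.21,0.02,0.04,0,50],[0,0,-0.21,0.01,0.04,0,50],[0,0,-0.21,0.01,0.04,0,50],[0,0,-0.2,0.01,0.04,0,50]]
  ]
}}

```text
time: 13.82
tool_pos: [0.4913, -0.1253, 0.199]
tcp_rot: [2.054, 2.374, 0.003]
wrist_force: [-0.3, 0.5, -0.1]
width: 0.584
grip_force: 0.0
```

>>> {"fn": "play_rows", "kwargs": {
  "moves": [
    [[0,0,0,0,0,0,50],[0,0,0,0,0,0,50],[0,0,0,0,0,0,50],[0,0,0,0,0,0,50],[0,0,0,0,0,0,50]]
  ]
}}

```text
time: 14.23
tool_pos: [0.4906, -0.1253, 0.1979]
tcp_rot: [2.063, 2.369, 0.002]
wrist_force: [-0.4, -0.1, 1.0]
width: 0.59
grip_force: 0.0
```

Run:
```python
from h import *
c=cam("wrist");save(c,"w7")
s,p,R=st();print(p,np.degrees(np.arctan2(R[1,0],R[0,0])),s["q"])
X=pts(c);z=X[...,2]
for n,m in (("bar",(z>.126)&(z<.136)),("blk",(z>.0365)&(z<.0395))):
    k=cv2.connectedComponentsWithStats(m.astype(np.uint8),connectivity=8)
    for i in range(1,k[0]):
        if k[2][i,4]<300: continue
        q=k[1]==i; r=cv2.minAreaRect((X[q][:,:2]*1000).astype(np.float32)); d=np.array(r[0])/1000-PAN;a=np.radians(PY);print(n,np.round(r[0],1),np.round(r[1],1),round(r[2],1),d@[np.cos(a),np.sin(a)],d@[-np.sin(a),np.cos(a)])
b=P(.030,0);print(b)
e=plan([((*b,.101),down(98.3),50,3),((*b,.101),None,0,4),((*b,.20),None,0,4)],ms=.3)
```

```text
[ 0.49060965 -0.12528374  0.19786142] 97.90855363191784 [-2.99800868e-01 -3.36141908e-02  1.99707300e+00  9.22547541e-04
  1.17709683e+00 -4.38184407e-01]
bar [ 492.5 -121.5] [ 14.  178.7] 8.3 0.030029774985112 0.0012706679616098786
blk [419.2 -82.8] [71.6 30.7] 7.9 -0.03690450782630544 0.050237950498773803
blk [ 426.6 -136.5] [71.6 31.1] 7.9 -0.03739315081734411 -0.004055201079008497
blk [ 433.5 -188.2] [71.1 32.2] 5.8 -0.03802529238621473 -0.05619776757711426
[ 0.49268198 -0.12274341]
[[0.0, 0.0, 0.0, 0.01, 0.01, 0.24, 50.0], [0.0, 0.0, 0.0, 0.0, 0.0, 0.24, 50.0], [0.0, 0.0, -0.01, 0.01, 0.01, 0.24, 50.0], [0.0, 0.0, 0.0, 0.0, 0.0, 0.25, 50.0], [0.0, 0.0, 0.0, 0.0, 0.0, 0.0, 50.0]]
[[0.0, 0.0, 0.0, 0.0, 0.0, 0.0, 50.0], [0.0, 0.0, 0.0, 0.0, 0.0, 0.0, 50.0], [0.0, 0.0, 0.0, 0.0, 0.0, 0.0, 0.0], [0.0, 0.0, 0.0, 0.0, 0.0, 0.0, 0.0], [0.0, 0.0, 0.0, 0.0, 0.0, 0.0, 0.0]]
[[0.0, 0.0, 0.0, 0.0, 0.0, 0.0, 0.0], [0.0, 0.0, 0.0, 0.0, 0.0, 0.0, 0.0], [0.0, 0.0, 0.0, 0.0, 0.0, -0.25, 0.0], [0.0, 0.0, 0.0, 0.0, 0.0, -0.25, 0.0], [0.0, 0.0, 0.0, 0.0, 0.0, -0.25, 0.0]]
[[0.0, 0.0, 0.0, 0.0, 0.0, -0.24, 0.0], [0.0, 0.0, 0.0, 0.0, 0.0, 0.0, 0.0], [0.0, 0.0, 0.0, 0.0, 0.0, 0.0, 0.0], [0.0, 0.0, 0.0, 0.0, 0.0, 0.0, 0.0], [0.0, 0.0, 0.0, 0.0, 0.0, 0.0, 0.0]]
```

View pics/w7.png

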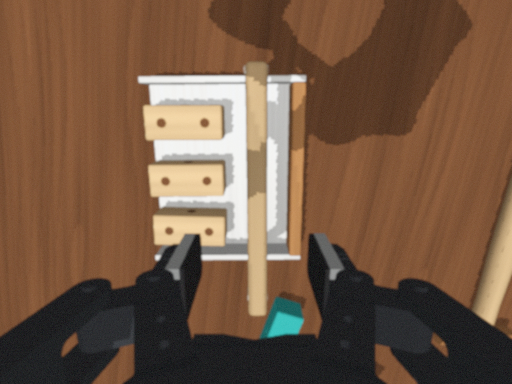

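Three blocks lie in the pan at (185,122), (187,180) and (190,228), with the bar between the fingers. Gripping the bar.

>>> {"fn": "play_rows", "kwargs": {
  "moves": [
    [[0,0,0,0.01,0.01,0.24,50],[0,0,0,0,0,0.24,50],[0,0,-0.01,0.01,0.01,0.24,50],[0,0,0,0,0,0.25,50],[0,0,0,0,0,0,50]]
  ],
  "newtons": 110
}}

```text
time: 14.7
tool_pos: [0.4883, -0.1217, 0.0957]
tcp_rot: [-2.051, -2.369, 0.004]
wrist_force: [-1.5, 0.2, -0.2]
width: 0.583
grip_force: 0.0
```

>>> {"fn": "play_rows", "kwargs": {
  "moves": [
    [[0,0,0,0,0,0,50],[0,0,0,0,0,0,50],[0,0,0,0,0,0,0],[0,0,0,0,0,0,0],[0,0,0,0,0,0,0]]
  ]
}}

```text
time: 15.12
tool_pos: [0.4934, -0.1233, 0.1024]
tcp_rot: [2.054, 2.374, 0.003]
wrist_force: [-3.3, -1.2, 1.9]
width: 0.168
grip_force: 1.5
```

>>> {"fn": "play_rows", "kwargs": {
  "moves": [
    [[0,0,0,0,0,0,0],[0,0,0,0,0,0,0],[0,0,0,0,0,0,0],[0,0,0,0,0,-0.05,0],[0,0,0,0,0,-0.1,0]]
  ]
}}

```text
time: 15.53
tool_pos: [0.4908, -0.1224, 0.1145]
tcp_rot: [-2.054, -2.373, 0.0]
wrist_force: [0.1, 0.2, -5.5]
width: 0.14
grip_force: 107.5
```

>>> {"fn": "play_rows", "kwargs": {
  "moves": [
    [[0,0,0,0,0,-0.2,0],[0,0,0,0,0,-0.2,0],[0,0,0,0,0,-0.2,0],[0,0,0,0,0,-0.1,0],[0,0,0,0,0,0,0]]
  ]
}}

```text
time: 15.95
tool_pos: [0.4945, -0.1235, 0.189]
tcp_rot: [2.052, 2.371, 0.006]
wrist_force: [1.4, 0.8, -5.2]
width: 0.145
grip_force: 107.7
```

Run:
```python
from h import *
c=cam("wrist");save(c,"w8")
s,p,R=st();print(p,np.degrees(np.arctan2(R[1,0],R[0,0])),s["q"],s["width"]*85,s["grip_force"],s["wrist_force"])
e=plan([((*p[:2],.27),down(98.35),0),((.52,.19,.275),down(105),0,3)],ms=.25)
```

```text
[ 0.49348019 -0.12318119  0.18712386] 98.25469070876731 [-2.94250772e-01 -2.21469620e-02  2.00656505e+00  1.05013648e-03
  1.15302275e+00 -4.38748240e-01] 12.182631607580435 107.68810272216797 [-0.35362009  0.13483931 -5.38516804]
[[0.0, 0.0, 0.0, 0.0, 0.0, -0.21, 0.0], [0.0, 0.0, 0.0, 0.0, 0.0, -0.21, 0.0], [0.0, 0.0, 0.0, 0.0, 0.0, -0.2, 0.0], [0.01, 0.0, 0.0, 0.0, 0.0, -0.21, 0.0], [0.0, 0.0, -0.02, 0.24, 0.06, 0.0, 0.0]]
[[0.0, 0.0, -0.02, 0.23, 0.06, 0.0, 0.0], [0.0, 0.0, -0.02, 0.23, 0.06, 0.0, 0.0], [0.0, 0.0, -0.02, 0.23, 0.06, -0.01, 0.0], [0.0, 0.0, -0.02, 0.23, 0.06, 0.0, 0.0], [0.0, 0.0, -0.02, 0.23, 0.07, -0.01, 0.0]]
[[0.0, 0.0, -0.02, 0.23, 0.07, 0.0, 0.0], [0.0, 0.0, -0.02, 0.23, 0.07, -0.01, 0.0], [0.0, 0.0, -0.02, 0.23, 0.07, 0.0, 0.0], [0.0, 0.0, -0.01, 0.23, 0.08, -0.01, 0.0], [0.0, 0.0, -0.02, 0.23, 0.08, 0.0, 0.0]]
[[0.0, 0.0, -0.01, 0.24, 0.08, -0.01, 0.0], [0.0, 0.0, -0.02, 0.23, 0.07, 0.0, 0.0], [0.0, 0.0, 0.0, 0.0, 0.0, 0.0, 0.0], [0.0, 0.0, 0.0, 0.0, 0.0, 0.0, 0.0], [0.0, 0.0, 0.0, 0.0, 0.0, 0.0, 0.0]]
```

View pics/w8.png

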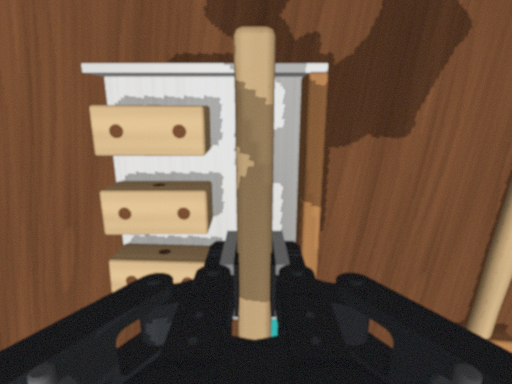

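The pan is lifted level with all three blocks inside, at (150,130), (157,208) and (165,265). Carrying it to the box.

>>> {"fn": "play_rows", "kwargs": {
  "moves": [
    [[0,0,0,0,0,-0.1,0],[0,0,0,0,0,-0.2,0],[0,0,0,0,0,-0.3,0],[0,0,0,0.05,0,-0.2,0],[0,0,-0.02,0.15,0.04,-0.05,0]]
  ]
}}

```text
time: 16.42
tool_pos: [0.4947, -0.1044, 0.2742]
tcp_rot: [2.043, 2.38, 0.003]
wrist_force: [2.1, 0.0, -5.2]
width: 0.142
grip_force: 107.8
```

>>> {"fn": "play_rows", "kwargs": {
  "moves": [
    [[0,0,-0.02,0.23,0.06,0,0],[0,0,-0.02,0.25,0.06,0,0],[0,0,-0.02,0.25,0.06,0,0],[0,0,-0.02,0.25,0.06,0,0],[0,0,-0.02,0.25,0.07,0,0]]
  ]
}}

```text
time: 16.83
tool_pos: [0.5015, 0.0249, 0.2694]
tcp_rot: [-1.982, -2.435, 0.002]
wrist_force: [0.8, -0.5, -5.6]
width: 0.148
grip_force: 107.7
```

>>> {"fn": "play_rows", "kwargs": {
  "moves": [
    [[0,0,-0.02,0.25,0.07,0,0],[0,0,-0.02,0.25,0.07,0,0],[0,0,-0.02,0.25,0.07,0,0],[0,0,-0.02,0.25,0.08,0,0],[0,0,-0.02,0.23,0.08,0,0]]
  ]
}}

```text
time: 17.25
tool_pos: [0.5103, 0.1533, 0.2693]
tcp_rot: [-1.92, -2.484, 0.002]
wrist_force: [0.9, 0.1, -5.2]
width: 0.139
grip_force: 107.7
```

>>> {"fn": "play_rows", "kwargs": {
  "moves": [
    [[0,0,-0.02,0.2,0.08,0,0],[0,0,-0.02,0.15,0.05,0,0],[0,0,-0.02,0.08,0.03,0,0],[0,0,0,0,0,0,0],[0,0,0,0,0,0,0]]
  ]
}}

```text
time: 17.67
tool_pos: [0.5152, 0.1972, 0.2699]
tcp_rot: [-1.884, -2.514, 0.002]
wrist_force: [-0.2, -1.0, -5.3]
width: 0.148
grip_force: 107.7
```

```bash
cat >> h.py <<'E'
def tool_of_pan(yaw,beta,bar):
    Rp=Ro.from_euler("ZY",[yaw,-beta],degrees=True).as_matrix(); R=Rp@down(90)
    return np.array(bar)+R[:,2]*.019,R
E
python3 - <<'E'
from h import *
c=cam("top");save(c,"t9")
s,p,R=st();print(p,np.degrees(np.arctan2(R[1,0],R[0,0])),s["q"],s["grip_force"],s["wrist_force"])
w=[]
for b,z in ((16,.289),(33,.28),(50,.272)):
    q,Q=tool_of_pan(15,b,(.525,.20,z)); w.append((q,Q,0))
e=plan(w,mr=.15)
E
```

```text
[0.5153266  0.19678333 0.27014823] 106.26716747891474 [ 3.20069569e-01  8.34243139e-03  1.82066613e+00 -7.40980570e-04
  1.31337134e+00  3.63431485e-02] 107.74207949638367 [-0.27159216  0.66890653 -5.79366491]
[[-0.14, 0.0, 0.01, 0.0, 0.04, 0.0, 0.0], [-0.14, 0.0, 0.01, 0.0, 0.04, 0.0, 0.0], [-0.14, 0.0, 0.01, 0.0, 0.04, 0.0, 0.0], [-0.14, -0.01, 0.01, 0.0, 0.03, 0.01, 0.0], [-0.15, 0.0, 0.0, 0.0, 0.01, 0.02, 0.0]]
[[-0.15, 0.0, 0.0, 0.0, 0.01, 0.02, 0.0], [-0.15, 0.0, 0.0, 0.0, 0.0, 0.02, 0.0], [-0.14, 0.0, 0.0, 0.0, 0.01, 0.02, 0.0], [-0.15, 0.0, 0.0, 0.0, 0.0, 0.01, 0.0], [-0.15, 0.0, 0.0, 0.0, 0.0, 0.02, 0.0]]
[[-0.15, 0.0, 0.0, 0.0, 0.0, 0.01, 0.0], [-0.15, 0.0, 0.01, 0.0, 0.0, 0.02, 0.0]]
```

>>> {"fn": "play_rows", "kwargs": {
  "moves": [
    [[-0.1,0,0.01,0,0.06,0,0],[-0.15,0,0.01,0,0.06,0,0],[-0.17,0,0.01,0,0.06,0,0],[-0.2,-0.01,0.01,0,0.05,0.01,0],[-0.2,0,0,0,0.02,0.03,0]]
  ]
}}

```text
time: 18.13
tool_pos: [0.5416, 0.2034, 0.271]
tcp_rot: [1.734, 2.259, 0.475]
wrist_force: [-0.6, -0.1, -5.5]
width: 0.147
grip_force: 108.0
```

>>> {"fn": "play_rows", "kwargs": {
  "moves": [
    [[-0.22,0,0,0,0.01,0.03,0],[-0.22,0,0,0,0,0.03,0],[-0.22,0,0,0,0.01,0.03,0],[-0.2,0,0,0,0,0.03,0],[-0.07,0,0,0,0,0.02,0]]
  ]
}}

```text
time: 18.55
tool_pos: [0.546, 0.2043, 0.2541]
tcp_rot: [1.496, 1.95, 0.905]
wrist_force: [-0.6, -0.7, -4.7]
width: 0.143
grip_force: 108.5
```

Run:
```python
from h import *
c=cam("top");cv2.imwrite("pics/t10.png",cv2.resize(c["image"][120:320,100:400,::-1],(750,500)))
s,p,R=st();print(p,np.degrees(np.arccos(-R[2,2])),s["q"],s["grip_force"],s["wrist_force"])
Rp=R@down(90).T; bar=p-R[:,2]*.019; print("bar",bar,"mouth",bar+Rp@[-.105,0,-.115],np.degrees(np.arccos(Rp[2,2])))
```

```text
[0.54578995 0.2040579  0.2529512 ] 49.82028166068304 [ 0.3631287  -0.37895759  2.40497057 -0.31716729  0.26129773  0.37063159] 108.34934592247009 [-1.12918806 -0.43040395 -5.81529827]
bar [0.53175203 0.20036137 0.26520976] mouth [0.55133488 0.20500162 0.11079157] 49.82028166068304
```

View pics/t10.png

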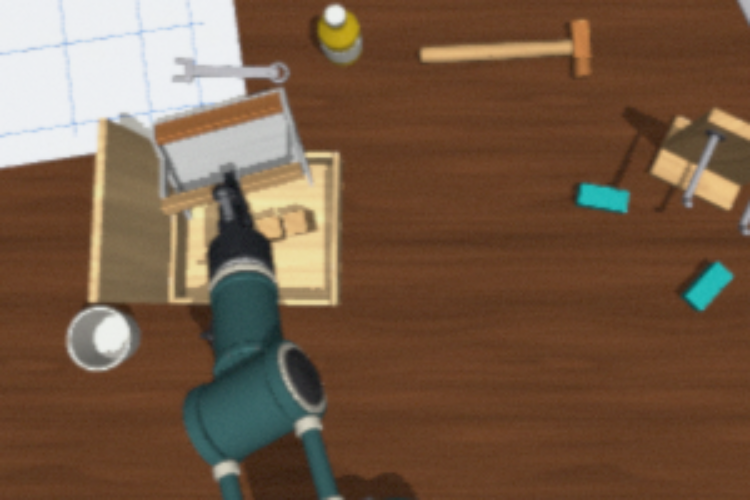

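At 49.8° the pan floor at (235,145) is clear, and blocks show in the box near (290,222). Holding for two seconds.

>>> {"fn": "play_rows", "kwargs": {
  "moves": [
    [[0,0,0,0,0,0,0],[0,0,0,0,0,0,0],[0,0,0,0,0,0,0],[0,0,0,0,0,0,0],[0,0,0,0,0,0,0]]
  ]
}}

```text
time: 19.02
tool_pos: [0.5511, 0.2073, 0.2609]
tcp_rot: [1.492, 1.948, 0.912]
wrist_force: [0.1, -0.1, -4.2]
width: 0.143
grip_force: 108.4
```

>>> {"fn": "play_rows", "kwargs": {
  "moves": [
    [[0,0,0,0,0,0,0],[0,0,0,0,0,0,0],[0,0,0,0,0,0,0],[0,0,0,0,0,0,0],[0,0,0,0,0,0,0]]
  ]
}}

```text
time: 19.43
tool_pos: [0.55, 0.2073, 0.2594]
tcp_rot: [1.492, 1.949, 0.911]
wrist_force: [0.2, -0.0, -4.2]
width: 0.146
grip_force: 108.5
```

>>> {"fn": "play_rows", "kwargs": {
  "moves": [
    [[0,0,0,0,0,0,0],[0,0,0,0,0,0,0],[0,0,0,0,0,0,0],[0,0,0,0,0,0,0],[0,0,0,0,0,0,0]]
  ]
}}

```text
time: 19.85
tool_pos: [0.5501, 0.2072, 0.2595]
tcp_rot: [1.492, 1.949, 0.911]
wrist_force: [0.0, -0.3, -4.3]
width: 0.143
grip_force: 108.5
```

>>> {"fn": "play_rows", "kwargs": {
  "moves": [
    [[0,0,0,0,0,0,0],[0,0,0,0,0,0,0],[0,0,0,0,0,0,0],[0,0,0,0,0,0,0],[0,0,0,0,0,0,0]]
  ]
}}

```text
time: 20.27
tool_pos: [0.5501, 0.2072, 0.2595]
tcp_rot: [1.492, 1.949, 0.911]
wrist_force: [-0.1, -0.1, -3.7]
width: 0.142
grip_force: 108.5
```

>>> {"fn": "play_rows", "kwargs": {
  "moves": [
    [[0,0,0,0,0,0,0],[0,0,0,0,0,0,0],[0,0,0,0,0,0,0],[0,0,0,0,0,0,0],[0,0,0,0,0,0,0]]
  ]
}}

```text
time: 20.68
tool_pos: [0.5501, 0.2072, 0.2595]
tcp_rot: [1.492, 1.949, 0.911]
wrist_force: [-0.3, -0.7, -4.2]
width: 0.143
grip_force: 108.5
```

Run:
```python
from h import *
for n in("top","scene"):
    c=cam(n);X=pts(c)
    for o in blocks(X,c["image"],.022,.06,(.41,.595,.1,.31)): print(*o)
    if n=="scene": cv2.imwrite("pics/s11.png",cv2.resize(c["image"][150:330,200:470,::-1],(780,520)))
s,p,R=st();print(p)
w=[]
for b,z in ((30,.285),(10,.30),(0,.31)):
    q,Q=tool_of_pan(15,b,(.532,.20,z)); w.append((q,Q,0))
e=plan(w,mr=.22)
# hook
y=np.radians(-27.1);x=np.array([np.cos(y),np.sin(y)]);H=np.array([.6005,-.466]);S=H-.08*x;print("seat",S)
A=S-.13*x
e=plan([((.47,.05,.291),down(92),0),((*A,.24),down(62.9),0,4)],e,ms=.38)
```

```text
[457.9 115.2] [31.8 71.9] 15.9 38.6 161 [ 17. 113. 222.]
[446.5 164.7] [28.1 71. ] 11.0 39.5 149 [ 17. 114. 218.]
[461.3 122.4] [32.8 65.3] 16.7 39.6 204 [ 18. 121. 221.]
[450.6 174.9] [31.9 63.5] 14.0 40.0 198 [ 17. 121. 223.]
[442.2 225.2] [32.4 69.4] 13.1 40.1 219 [ 17. 123. 146.]
[0.55007613 0.20721729 0.25951423]
[[0.18, 0.0, 0.0, -0.01, 0.0, -0.03, 0.0], [0.18, 0.0, 0.0, 0.0, 0.0, -0.03, 0.0], [0.17, 0.0, 0.0, -0.01, 0.0, -0.04, 0.0], [0.18, 0.0, 0.0, 0.0, -0.01, -0.03, 0.0], [0.17, 0.0, 0.0, 0.0, 0.0, -0.04, 0.0]]
[[0.17, 0.0, 0.0, 0.0, 0.0, -0.03, 0.0], [0.18, 0.0, 0.0, 0.0, 0.0, -0.04, 0.0], [0.17, 0.0, 0.0, 0.0, -0.01, -0.03, 0.0], [0.18, 0.0, 0.0, 0.0, -0.01, -0.05, 0.0], [0.17, 0.0, 0.0, 0.0, -0.01, -0.05, 0.0]]
seat [ 0.52928298 -0.42955641]
[[0.0, 0.0, 0.09, -0.26, -0.2, 0.0, 0.0], [0.0, 0.0, 0.09, -0.27, -0.19, 0.0, 0.0], [0.0, 0.0, 0.09, -0.27, -0.17, 0.0, 0.0], [0.0, 0.0, 0.09, -0.28, -0.16, 0.0, 0.0], [0.0, 0.0, 0.1, -0.29, -0.15, 0.0, 0.0]]
[[0.0, 0.0, 0.08, -0.35, -0.06, 0.04, 0.0], [0.0, 0.0, 0.08, -0.35, -0.04, 0.04, 0.0], [0.0, 0.0, 0.09, -0.35, -0.03, 0.04, 0.0], [0.0, 0.0, 0.08, -0.35, -0.01, 0.04, 0.0], [0.0, 0.0, 0.09, -0.35, 0.0, 0.04, 0.0]]
[[0.0, 0.0, 0.08, -0.35, 0.01, 0.04, 0.0], [0.0, 0.0, 0.09, -0.35, 0.03, 0.05, 0.0], [0.0, 0.0, 0.08, -0.35, 0.04, 0.04, 0.0], [0.0, 0.0, 0.09, -0.35, 0.06, 0.05, 0.0], [0.0, 0.0, 0.08, -0.35, 0.08, 0.04, 0.0]]
[[0.0, 0.0, 0.09, -0.35, 0.09, 0.05, 0.0], [0.0, 0.0, 0.08, -0.34, 0.1, 0.04, 0.0], [0.0, 0.0, 0.0, 0.0, 0.0, 0.0, 0.0], [0.0, 0.0, 0.0, 0.0, 0.0, 0.0, 0.0], [0.0, 0.0, 0.0, 0.0, 0.0, 0.0, 0.0]]
[[0.0, 0.0, 0.0, 0.0, 0.0, 0.0, 0.0]]
```

View pics/s11.png

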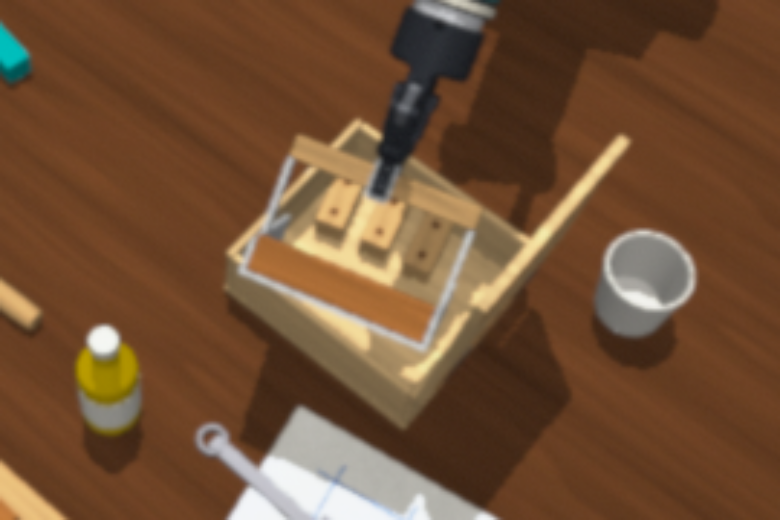

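All three blocks lie flat in the box at about (340,207), (382,225) and (428,245), tops at 40 mm. Levelling and moving to the hook approach.

>>> {"fn": "play_rows", "kwargs": {
  "moves": [
    [[0.18,0,0,-0.01,0,-0.03,0],[0.18,0,0,0,0,-0.03,0],[0.17,0,0,-0.01,0,-0.04,0],[0.18,0,0,0,-0.01,-0.03,0],[0.17,0,0,0,0,-0.04,0]]
  ]
}}

```text
time: 21.2
tool_pos: [0.5397, 0.2025, 0.2732]
tcp_rot: [1.724, 2.251, 0.495]
wrist_force: [0.2, 0.4, -3.2]
width: 0.14
grip_force: 108.4
```

>>> {"fn": "play_rows", "kwargs": {
  "moves": [
    [[0.17,0,0,0,0,-0.03,0],[0.18,0,0,0,0,-0.04,0],[0.17,0,0,0,-0.01,-0.03,0],[0.18,0,0,0,-0.01,-0.05,0],[0.17,0,0,0,-0.01,-0.05,0]]
  ]
}}

```text
time: 21.62
tool_pos: [0.5335, 0.2007, 0.2919]
tcp_rot: [1.91, 2.492, -0.0]
wrist_force: [0.5, -0.1, -3.6]
width: 0.145
grip_force: 108.3
```

>>> {"fn": "play_rows", "kwargs": {
  "moves": [
    [[0,0,0,0,0,0,0],[0,0,0,0,0,0,0],[0,0,0,0,0,0,0],[0,0,0,0,0,0,0],[0,0,0,0,0,0,0]]
  ]
}}

```text
time: 22.03
tool_pos: [0.5312, 0.2002, 0.2906]
tcp_rot: [1.909, 2.491, 0.001]
wrist_force: [0.1, -0.1, -4.1]
width: 0.141
grip_force: 108.3
```

>>> {"fn": "play_rows", "kwargs": {
  "moves": [
    [[0,0,0.09,-0.26,-0.2,0,0],[0,0,0.09,-0.27,-0.19,0,0],[0,0,0.09,-0.27,-0.17,0,0],[0,0,0.09,-0.28,-0.16,0,0],[0,0,0.1,-0.29,-0.15,0,0]]
  ]
}}

```text
time: 22.45
tool_pos: [0.4685, 0.0491, 0.291]
tcp_rot: [2.183, 2.254, 0.002]
wrist_force: [0.4, -0.8, -3.3]
width: 0.143
grip_force: 108.5
```

>>> {"fn": "play_rows", "kwargs": {
  "moves": [
    [[0,0,0.08,-0.35,-0.06,0.04,0],[0,0,0.08,-0.35,-0.04,0.04,0],[0,0,0.09,-0.35,-0.03,0.04,0],[0,0,0.08,-0.35,-0.01,0.04,0],[0,0,0.09,-0.35,0,0.04,0]]
  ]
}}

```text
time: 22.87
tool_pos: [0.4463, -0.1257, 0.2713]
tcp_rot: [2.407, 2.011, 0.003]
wrist_force: [0.5, 0.2, -3.3]
width: 0.142
grip_force: 108.5
```

>>> {"fn": "play_rows", "kwargs": {
  "moves": [
    [[0,0,0.08,-0.35,0.01,0.04,0],[0,0,0.09,-0.35,0.03,0.05,0],[0,0,0.08,-0.35,0.04,0.04,0],[0,0,0.09,-0.35,0.06,0.05,0],[0,0,0.08,-0.35,0.08,0.04,0]]
  ]
}}

```text
time: 23.28
tool_pos: [0.4222, -0.3007, 0.2494]
tcp_rot: [2.606, 1.748, 0.002]
wrist_force: [1.3, 0.1, -3.2]
width: 0.142
grip_force: 108.5
```

>>> {"fn": "play_rows", "kwargs": {
  "moves": [
    [[0,0,0.09,-0.3,0.09,0,0],[0,0,0.08,-0.2,0.05,0,0],[0,0,0,0,0,0,0],[0,0,0,0,0,0,0],[0,0,0,0,0,0,0]]
  ]
}}

```text
time: 23.7
tool_pos: [0.4161, -0.3502, 0.2494]
tcp_rot: [2.677, 1.639, 0.002]
wrist_force: [0.6, 0.1, -3.8]
width: 0.146
grip_force: 108.5
```

Run:
```python
from h import *
c=cam("wrist");save(c,"w12");X=pts(c);z=X[...,2];np.savez("w12.npz",**c)
s,p,R=st();print(s["time"],p,np.degrees(np.arctan2(R[1,0],R[0,0])),R[:,2],s["grip_force"])
for n,m in (("prong",(z>.198)&(z<.212)),("tip",(z>.215)&(z<.232)),("board",(z>.234)&(z<.242)),("bar",(z>.245)&(z<.28))):
    k=cv2.connectedComponentsWithStats(m.astype(np.uint8),connectivity=8)
    for i in range(1,k[0]):
        if k[2][i,4]<100: continue
        q=k[1]==i; r=cv2.minAreaRect((X[q][:,:2]*1000).astype(np.float32)); print(n,np.round(r[0],1),np.round(r[1],1),round(r[2],1),np.nanmedian(z[q]),np.round(cv2.boxPoints(r)).astype(int).tolist())
```

```text
23.75 [ 0.41631952 -0.34989464  0.24942034] 63.0046962882292 [ 0.00205754 -0.00126848 -0.99999708] 108.48705768585205
prong [ 540.2 -389.4] [ 9.5 58.3] 62.9 0.2045460885275625 [[512, -380], [564, -407], [568, -398], [516, -372]]
prong [ 513.1 -465. ] [10.6 71.2] 62.9 0.20417770836437282 [[479, -453], [542, -486], [547, -477], [484, -444]]
tip [ 514.8 -376.4] [10.6  9.2] 42.3 0.22504736298324246 [[508, -377], [514, -383], [522, -376], [516, -369]]
bar [ 427.5 -321.2] [119.5  39.1] 72.0 0.2784006949829346 [[390, -372], [428, -384], [465, -270], [427, -258]]
```

View pics/w12.png

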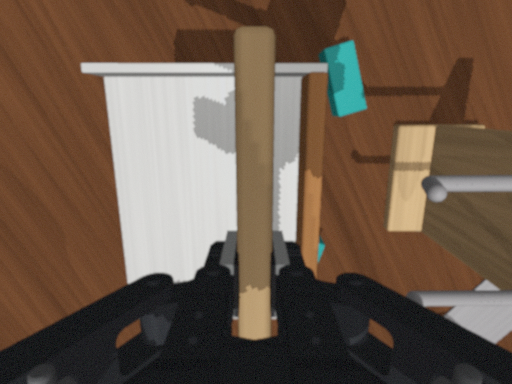

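The wrist view shows the empty level pan in hand, with the prongs ahead at (430,187) and (415,298). They measure 79.7 mm apart at yaw -27.1°. The seat works out at (527, -427.5), so I'm aligning, going in and lowering.

>>> {"fn": "play_rows", "kwargs": {
  "moves": [
    [[0,0,0,-0.09,0,0.05,0],[0,0,0,-0.1,0,0.05,0],[0,0,0,0,0,0,0],[0,0,0,0,0,0,0],[0,0,0,0,0.1,0,0]]
  ]
}}

```text
time: 24.17
tool_pos: [0.4157, -0.3717, 0.239]
tcp_rot: [2.68, 1.64, 0.0]
wrist_force: [0.5, 0.7, -4.2]
width: 0.146
grip_force: 108.5
```

>>> {"fn": "play_rows", "kwargs": {
  "moves": [
    [[0,0,0,0,0.2,0,0],[0,0,0,0,0.2,0,0],[0,0,0,0,0.2,0,0],[0,0,0,0,0.2,0,0],[0,0,0,0,0.2,0,0]]
  ]
}}

```text
time: 24.58
tool_pos: [0.5077, -0.4184, 0.2396]
tcp_rot: [2.677, 1.639, 0.002]
wrist_force: [-0.8, -0.8, -3.5]
width: 0.149
grip_force: 108.5
```

>>> {"fn": "play_rows", "kwargs": {
  "moves": [
    [[0,0,0,0,0.15,0,0],[0,0,0,0,0.09,0,0],[0,0,0,0,0,0,0],[0,0,0,0,0,0,0],[0,0,0,0,0,0,0]]
  ]
}}

```text
time: 25.0
tool_pos: [0.5267, -0.4284, 0.2394]
tcp_rot: [2.678, 1.64, 0.0]
wrist_force: [-0.3, -0.9, -3.7]
width: 0.14
grip_force: 108.5
```

Run:
```python
from h import *
s,p,R=st();print(s["time"],p,np.degrees(np.arctan2(R[1,0],R[0,0])),s["wrist_force"])
plan([((.5271,-.4275,.2),down(62.9),0)],ms=.15)
c=cam("scene");cv2.imwrite("pics/s13.png",cv2.resize(c["image"][60:210,80:305,::-1],(780,520)))
```

```text
25.0 [ 0.52665038 -0.42837082  0.23939458] 62.96216728769535 [-0.25569035 -0.88580876 -3.65174464]
[[0.0, 0.0, 0.0, 0.0, 0.0, 0.13, 0.0], [0.0, 0.0, 0.0, 0.0, 0.0, 0.13, 0.0], [0.0, 0.0, 0.0, 0.01, 0.0, 0.13, 0.0]]
```

View pics/s13.png

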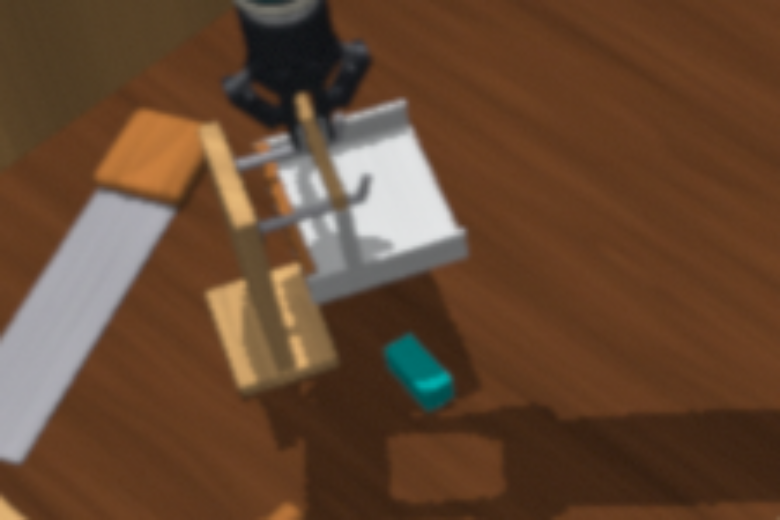

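The scene view shows the bar at about (325,150) over both prongs, inside the upturned tip at (365,185). Lowering and checking before release.

>>> {"fn": "play_rows", "kwargs": {
  "moves": [
    [[0,0,0,0,0,0.13,0],[0,0,0,0,0,0.13,0],[0,0,0,0.01,0,0.1,0],[0,0,0,0,0,0.04,0],[0,0,0,0,0,0.02,0]]
  ]
}}

```text
time: 25.47
tool_pos: [0.5265, -0.427, 0.198]
tcp_rot: [-2.679, -1.64, 0.0]
wrist_force: [-5.7, 5.1, 11.9]
width: 0.146
grip_force: 110.6
```

>>> {"fn": "play_rows", "kwargs": {
  "moves": [
    [[0,0,0,0,0,0,0],[0,0,0,0,0,0,0],[0,0,0,0,0,0,0],[0,0,0,0,0,0,0]]
  ]
}}

```text
time: 25.8
tool_pos: [0.5275, -0.4278, 0.1981]
tcp_rot: [2.678, 1.639, 0.001]
wrist_force: [-3.0, 2.6, 4.0]
width: 0.143
grip_force: 109.8
```

The upward reaction shows the bar resting on the prongs. Releasing.

>>> {"fn": "play_rows", "kwargs": {
  "moves": [
    [[0,0,0,0,0,0,20],[0,0,0,0,0,0,30],[0,0,0,0,0,0,40],[0,0,0,0,0,0,40],[0,0,0,0,0,0,40]]
  ]
}}

```text
time: 26.22
tool_pos: [0.5279, -0.4281, 0.1975]
tcp_rot: [2.677, 1.639, 0.001]
wrist_force: [-0.7, -0.0, 0.2]
width: 0.468
grip_force: 0.0
```

>>> {"fn": "play_rows", "kwargs": {
  "moves": [
    [[0,0,0,0,0,-0.1,40],[0,0,0,0,0,-0.3,40],[0,0,0,0,0,-0.4,40],[0,0,0,0,0,-0.4,40],[0,0,0,0,0,0,40]]
  ]
}}

```text
time: 26.63
tool_pos: [0.5307, -0.4306, 0.3301]
tcp_rot: [2.663, 1.631, 0.009]
wrist_force: [0.6, -0.5, 2.2]
width: 0.468
grip_force: 0.0
```

>>> {"fn": "play_rows", "kwargs": {
  "moves": [
    [[0,0,0,0,0,0,40],[0,0,0,0,0,0,40]]
  ]
}}

```text
time: 26.8
tool_pos: [0.5277, -0.428, 0.3188]
tcp_rot: [2.676, 1.638, 0.002]
wrist_force: [0.5, 0.4, -1.5]
width: 0.469
grip_force: 0.0
```

Run:
```python
from h import *
c=cam("scene");cv2.imwrite("pics/s14.png",cv2.resize(c["image"][60:210,80:305,::-1],(780,520)))
X=pts(c);z=X[...,2]
s,p,R=st();print(s["time"],p,np.degrees(np.arctan2(R[1,0],R[0,0])))
c2=cam("wrist");X2=pts(c2);z2=X2[...,2]
for X,z in((X2,z2),):
  for n,m in(("bar",(z>.218)&(z<.234)),("floor/wall",(z>.09)&(z<.15))):
    k=cv2.connectedComponentsWithStats(m.astype(np.uint8),connectivity=8)
    for i in range(1,k[0]):
        if k[2][i,4]<300: continue
        q=k[1]==i; r=cv2.minAreaRect((X[q][:,:2]*1000).astype(np.float32)); print(n,np.round(r[0],1),np.round(r[1],1),round(r[2],1),np.nanpercentile(z[q],[5,50,95]))
# lid geometry
c=cam("top");X=pts(c);z=X[...,2];m=(z>.1)&(X[...,1]>.25)&(X[...,1]<.45)&(X[...,0]>.3)&(X[...,0]<.7)
Q=X[m];print("lid",np.percentile(Q,[1,50,99],axis=0)); A=np.polyfit(Q[:,2],Q[:,1],1);print(A)
cc=cam("scene");X=pts(cc);z=X[...,2];m=(z>.1)&(X[...,1]>.25)&(X[...,1]<.45)&(X[...,0]>.3)&(X[...,0]<.7)
Q=X[m];print("lid",np.percentile(Q,[1,50,99],axis=0));
for o in blocks(X,cc["image"],.022,.06,(.41,.595,.1,.31)): print(*o)
```

```text
26.85 [ 0.5271959  -0.42752261  0.31703705] 62.955407984145836
bar [ 529.4 -426.3] [179.4  14. ] 63.0 [0.22522625 0.22713759 0.22833896]
bar [ 593.  -458.4] [124.2   3. ] 62.2 [0.21884612 0.22629953 0.23320621]
floor/wall [ 477.7 -400.9] [180.1  94.7] 63.1 [0.09999698 0.1013092  0.12580433]
floor/wall [ 582.7 -383.9] [54.2 34.4] 63.5 [0.10054324 0.10291205 0.13715534]
floor/wall [ 615.9 -414.5] [29.7  7.8] 45.7 [0.09385526 0.12333278 0.14765152]
floor/wall [ 584.1 -476.3] [92.1  1.1] 63.5 [0.09411938 0.12393238 0.14793558]
floor/wall [ 542.9 -462.1] [99.8 34.3] 62.7 [0.10040769 0.10229533 0.13706119]
floor/wall [ 516.1 -513.1] [15.4 35.3] 65.9 [0.11592859 0.13115715 0.13691002]
lid [[0.39586881 0.32111476 0.10383099]
 [0.50177491 0.33497818 0.24246214]
 [0.61164241 0.35235608 0.3257629 ]]
[0.10815256 0.30961419]
lid [[0.39454188 0.33007197 0.10950537]
 [0.53375773 0.34948852 0.30214497]
 [0.61245411 0.35770313 0.32849161]]
[454.2 135.9] [63.7 76.3] 15.5 40.1 467 [ 17. 124. 212.]
[440.9 225.1] [32.  68.3] 12.9 39.9 227 [ 17. 124. 207.]
```

View pics/s14.png

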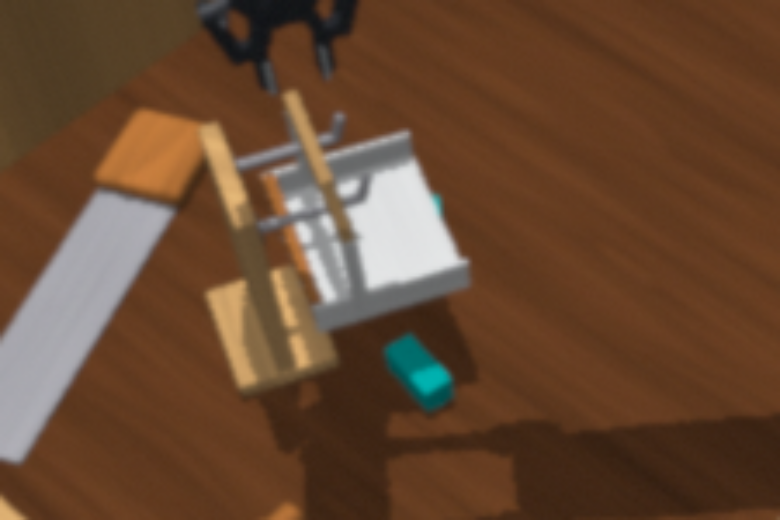

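The pan hangs level across both prongs, let go; bar from (290,95) to (350,235), centre 216 mm up. Now to the outer side of the lid.

Run:
```python
from h import *
s,p,R=st();print(p)
e=plan([((.50,-.20,.42),down(72),0),((.50,.15,.43),down(85),0),((.50,.41,.43),down(90),0,5)],ms=.4)
```

```text
[ 0.52684106 -0.42721547  0.31543157]
[[0.0, 0.0, -0.05, 0.27, -0.18, -0.15, 0.0], [0.0, 0.0, -0.04, 0.28, -0.18, -0.15, 0.0], [0.0, 0.0, -0.05, 0.28, -0.17, -0.15, 0.0], [0.0, 0.0, -0.04, 0.28, -0.16, -0.15, 0.0], [0.0, 0.0, -0.05, 0.29, -0.16, -0.15, 0.0]]
[[0.0, 0.0, -0.04, 0.29, -0.15, -0.15, 0.0], [0.0, 0.0, -0.05, 0.29, -0.14, -0.14, 0.0], [0.0, 0.0, -0.05, 0.37, -0.12, -0.01, 0.0], [0.0, 0.0, -0.05, 0.37, -0.11, -0.01, 0.0], [0.0, 0.0, -0.05, 0.38, -0.1, -0.01, 0.0]]
[[0.0, 0.0, -0.05, 0.38, -0.09, -0.01, 0.0], [0.0, 0.0, -0.05, 0.38, -0.08, -0.01, 0.0], [0.0, 0.0, -0.05, 0.38, -0.07, -0.01, 0.0], [0.0, 0.0, -0.05, 0.38, -0.06, -0.01, 0.0], [0.0, 0.0, -0.05, 0.39, -0.06, -0.02, 0.0]]
[[0.0, 0.0, -0.05, 0.39, -0.04, -0.01, 0.0], [0.0, 0.0, -0.02, 0.37, -0.03, 0.0, 0.0], [0.0, 0.0, -0.03, 0.37, -0.03, 0.0, 0.0], [0.0, 0.0, -0.02, 0.37, -0.02, 0.0, 0.0], [0.0, 0.0, -0.03, 0.37, -0.02, 0.0, 0.0]]
[[0.0, 0.0, -0.02, 0.37, -0.02, 0.0, 0.0], [0.0, 0.0, -0.03, 0.37, -0.01, 0.0, 0.0], [0.0, 0.0, -0.02, 0.37, -0.01, 0.0, 0.0], [0.0, 0.0, 0.0, 0.0, 0.0, 0.0, 0.0], [0.0, 0.0, 0.0, 0.0, 0.0, 0.0, 0.0]]
[[0.0, 0.0, 0.0, 0.0, 0.0, 0.0, 0.0], [0.0, 0.0, 0.0, 0.0, 0.0, 0.0, 0.0], [0.0, 0.0, 0.0, 0.0, 0.0, 0.0, 0.0]]
```

>>> {"fn": "play_rows", "kwargs": {
  "moves": [
    [[0,0,-0.05,0.27,-0.18,-0.15,0],[0,0,-0.04,0.28,-0.18,-0.15,0],[0,0,-0.05,0.28,-0.17,-0.15,0],[0,0,-0.04,0.28,-0.16,-0.15,0],[0,0,-0.05,0.29,-0.16,-0.15,0]]
  ]
}}

```text
time: 27.42
tool_pos: [0.507, -0.2635, 0.3914]
tcp_rot: [-2.58, -1.792, 0.001]
wrist_force: [-0.0, -0.1, 0.2]
width: 0.0
grip_force: 0.0
```

>>> {"fn": "play_rows", "kwargs": {
  "moves": [
    [[0,0,-0.04,0.29,-0.15,-0.15,0],[0,0,-0.05,0.29,-0.14,-0.14,0],[0,0,-0.05,0.37,-0.12,-0.01,0],[0,0,-0.05,0.37,-0.11,-0.01,0],[0,0,-0.05,0.38,-0.1,-0.01,0]]
  ]
}}

```text
time: 27.83
tool_pos: [0.4996, -0.0822, 0.4234]
tcp_rot: [2.467, 1.943, -0.0]
wrist_force: [0.6, -0.4, 0.2]
width: 0.001
grip_force: 0.0
```

>>> {"fn": "play_rows", "kwargs": {
  "moves": [
    [[0,0,-0.05,0.38,-0.09,-0.01,0],[0,0,-0.05,0.38,-0.08,-0.01,0],[0,0,-0.05,0.38,-0.07,-0.01,0],[0,0,-0.05,0.38,-0.06,-0.01,0],[0,0,-0.05,0.39,-0.06,-0.02,0]]
  ]
}}

```text
time: 28.25
tool_pos: [0.4996, 0.1124, 0.4284]
tcp_rot: [2.34, 2.094, -0.003]
wrist_force: [-0.5, -0.5, -0.1]
width: -0.001
grip_force: 0.0
```

>>> {"fn": "play_rows", "kwargs": {
  "moves": [
    [[0,0,-0.05,0.39,-0.04,-0.01,0],[0,0,-0.02,0.37,-0.03,0,0],[0,0,-0.03,0.37,-0.03,0,0],[0,0,-0.02,0.37,-0.02,0,0],[0,0,-0.03,0.37,-0.02,0,0]]
  ]
}}

```text
time: 28.67
tool_pos: [0.5004, 0.3, 0.4291]
tcp_rot: [2.26, 2.18, -0.003]
wrist_force: [0.1, 0.0, 0.3]
width: 0.003
grip_force: 0.0
```

>>> {"fn": "play_rows", "kwargs": {
  "moves": [
    [[0,0,-0.02,0.37,-0.02,0,0],[0,0,-0.03,0.37,-0.01,0,0],[0,0,-0.02,0.37,-0.01,0,0],[0,0,0,0,0,0,0],[0,0,0,0,0,0,0]]
  ]
}}

```text
time: 29.08
tool_pos: [0.4991, 0.4109, 0.4275]
tcp_rot: [2.219, 2.221, -0.007]
wrist_force: [-0.6, 0.6, -0.2]
width: -0.005
grip_force: 0.0
```

>>> {"fn": "play_rows", "kwargs": {
  "moves": [
    [[0,0,0,0,0,0,0],[0,0,0,0,0,0,0],[0,0,0,0,0,0,0]]
  ]
}}

```text
time: 29.33
tool_pos: [0.5002, 0.408, 0.4306]
tcp_rot: [2.224, 2.216, 0.0]
wrist_force: [-0.1, -0.2, -0.1]
width: -0.0
grip_force: 0.0
```

Run:
```python
from h import *
s,p,R=st();print(s["time"],p,np.degrees(np.arctan2(R[1,0],R[0,0])),s["wrist_force"],s["width"])
D=down(90);w=[((.50,.41,.283),D,0,2)]
for a in np.linspace(1.72,0.05,20):
    r=.2; w.append(((.50,.325-r*np.cos(a)+.01*np.sin(a)+.011,.0855+r*np.sin(a)+.01*np.cos(a)),D,0))
plan(w,ms=.39)
```

```text
29.3333 [0.50019894 0.40800497 0.4306088 ] 89.7926325848111 [-0.10798732 -0.1917873  -0.14044252] -0.0004980286028822402
[[0.0, 0.0, 0.0, 0.01, 0.0, 0.37, 0.0], [0.0, 0.0, 0.0, 0.0, 0.0, 0.37, 0.0], [0.0, 0.0, 0.0, 0.01, 0.0, 0.37, 0.0], [0.0, 0.0, -0.01, 0.0, 0.0, 0.37, 0.0], [0.0, 0.0, 0.0, 0.0, 0.0, 0.0, 0.0]]
[[0.0, 0.0, 0.0, 0.0, 0.0, 0.0, 0.0], [0.0, 0.0, 0.0, -0.34, -0.01, 0.01, 0.0], [0.0, 0.0, 0.0, -0.18, 0.0, -0.03, 0.0], [0.0, 0.0, 0.0, -0.17, 0.0, -0.01, 0.0], [0.0, 0.0, 0.0, -0.18, 0.0, 0.0, 0.0]]
[[0.0, 0.0, 0.0, -0.17, 0.0, 0.02, 0.0], [0.0, 0.0, 0.0, -0.17, 0.0, 0.04, 0.0], [0.0, 0.0, 0.0, -0.17, 0.0, 0.05, 0.0], [0.0, 0.0, 0.0, -0.17, 0.0, 0.06, 0.0], [0.0, 0.0, 0.0, -0.15, 0.0, 0.08, 0.0]]
[[0.0, 0.0, 0.0, -0.15, 0.0, 0.09, 0.0], [0.0, 0.0, 0.0, -0.15, 0.0, 0.11, 0.0], [0.0, 0.0, 0.0, -0.13, 0.0, 0.11, 0.0], [0.0, 0.0, 0.0, -0.12, 0.0, 0.13, 0.0], [0.0, 0.0, 0.0, -0.11, 0.0, 0.14, 0.0]]
[[0.0, 0.0, 0.0, -0.09, 0.0, 0.15, 0.0], [0.0, 0.0, 0.0, -0.09, 0.0, 0.15, 0.0], [0.0, 0.0, 0.0, -0.07, 0.0, 0.16, 0.0], [0.0, 0.0, 0.0, -0.05, 0.0, 0.17, 0.0], [0.0, 0.0, 0.0, -0.04, 0.0, 0.17, 0.0]]
[[0.0, 0.0, 0.0, -0.03, 0.0, 0.18, 0.0]]
```

>>> {"fn": "play_rows", "kwargs": {
  "moves": [
    [[0,0,0,0.01,0,0.37,0],[0,0,0,0,0,0.37,0],[0,0,0,0.01,0,0.37,0],[0,0,-0.01,0,0,0.37,0],[0,0,0,0,0,0,0]]
  ]
}}

```text
time: 29.75
tool_pos: [0.4963, 0.4066, 0.2726]
tcp_rot: [2.22, 2.223, -0.025]
wrist_force: [-1.0, -0.9, -1.9]
width: -0.001
grip_force: 0.0
```

>>> {"fn": "play_rows", "kwargs": {
  "moves": [
    [[0,0,0,0,0,0,0],[0,0,0,-0.34,0,0,0],[0,0,0,-0.18,0,-0.02,0],[0,0,0,-0.17,0,-0.01,0],[0,0,0,-0.18,0,0,0]]
  ]
}}

```text
time: 30.17
tool_pos: [0.5017, 0.3242, 0.2896]
tcp_rot: [2.217, 2.222, 0.011]
wrist_force: [-0.3, 1.5, -0.3]
width: 0.003
grip_force: 1.0
```

>>> {"fn": "play_rows", "kwargs": {
  "moves": [
    [[0,0,0,-0.17,0,0.02,0],[0,0,0,-0.17,0,0.04,0],[0,0,0,-0.17,0,0.05,0],[0,0,0,-0.17,0,0.06,0],[0,0,0,-0.15,0,0.08,0]]
  ]
}}

```text
time: 30.58
tool_pos: [0.5019, 0.2399, 0.2631]
tcp_rot: [2.216, 2.221, 0.007]
wrist_force: [0.4, 1.5, 1.8]
width: 0.002
grip_force: 0.8
```

Run:
```python
from h import *
s,p,R=st();print(s["time"],p,s["wrist_force"])
for n in("top","scene"):
    c=cam(n);X=pts(c);z=X[...,2];m=(z>.1)&(z<.34)&(X[...,1]>.1)&(X[...,1]<.45)&(X[...,0]>.56)&(X[...,0]<.605)
    Q=X[m];a=np.polyfit(Q[:,1],Q[:,2],1);print(n,len(Q),np.percentile(Q[:,1:],[2,98],axis=0),np.arctan(-a[0]))
```

```text
30.5833 [0.50194633 0.23993921 0.26314537] [0.43585904 1.45862534 1.75682062]
top 180 [[0.19773489 0.20425677]
 [0.26030773 0.2989623 ]] 0.992742265396923
scene 971 [[0.2018745  0.10557016]
 [0.32373564 0.29443635]] 1.0122510631674744
```

The lid is following, now at about 1.0 rad. Continuing down.

>>> {"fn": "play_rows", "kwargs": {
  "moves": [
    [[0,0,0,-0.15,0,0.09,0],[0,0,0,-0.15,0,0.11,0],[0,0,0,-0.13,0,0.11,0],[0,0,0,-0.12,0,0.13,0],[0,0,0,-0.11,0,0.14,0]]
  ]
}}

```text
time: 31.1
tool_pos: [0.5016, 0.1743, 0.2025]
tcp_rot: [2.216, 2.223, 0.002]
wrist_force: [0.0, -0.8, 1.7]
width: -0.003
grip_force: 0.6
```

>>> {"fn": "play_rows", "kwargs": {
  "moves": [
    [[0,0,0,-0.09,0,0.15,0],[0,0,0,-0.09,0,0.15,0],[0,0,0,-0.07,0,0.16,0],[0,0,0,-0.05,0,0.17,0],[0,0,0,0,0,0,0]]
  ]
}}

```text
time: 31.52
tool_pos: [0.4981, 0.1431, 0.1353]
tcp_rot: [-2.218, -2.223, 0.01]
wrist_force: [-0.1, 0.3, -0.5]
width: -0.005
grip_force: 0.0
```

>>> {"fn": "play_rows", "kwargs": {
  "moves": [
    [[0,0,0,0,0,0.1,0],[0,0,0,0,0,0.08,0],[0,0,0,0,0,0,0],[0,0,0,0,0,0,0]]
  ]
}}

```text
time: 31.85
tool_pos: [0.5011, 0.1451, 0.1216]
tcp_rot: [2.216, 2.224, -0.0]
wrist_force: [-0.6, -0.6, -0.2]
width: 0.0
grip_force: 0.0
```

Run:
```python
from h import *
s,p,R=st();print(s["time"],p,s["wrist_force"])
```

```text
31.85 [0.50110245 0.14514835 0.12156981] [-0.56030449 -0.64530532 -0.18592262]
```

>>> {"fn": "play_rows", "kwargs": {
  "moves": [
    [[0,0,0,0,0,0.1,0],[0,0,0,0,0,0.1,0],[0,0,0,0,0,0.05,0],[0,0,0,0,0,0.02,0],[0,0,0,0,0,0,0]]
  ]
}}

```text
time: 32.27
tool_pos: [0.501, 0.1449, 0.0955]
tcp_rot: [2.217, 2.224, -0.001]
wrist_force: [-5.4, -1.4, 10.5]
width: 0.002
grip_force: 4.8
```

>>> {"fn": "play_rows", "kwargs": {
  "moves": [
    [[0,0,0,0,0,0.01,0],[0,0,0,0,0,0.01,0],[0,0,0,0,0,0,0],[0,0,0,0,0,0,0]]
  ]
}}

```text
time: 32.6
tool_pos: [0.5011, 0.1449, 0.0953]
tcp_rot: [2.217, 2.224, -0.001]
wrist_force: [-8.6, -2.2, 20.2]
width: -0.003
grip_force: 10.3
```

Pressed at 20 N with the lid top at 95 mm. Pressing a bit longer, retreating and verifying.

>>> {"fn": "play_rows", "kwargs": {
  "moves": [
    [[0,0,0,0,0,0.01,0],[0,0,0,0,0,0,0],[0,0,0,0,0,0,0],[0,0,0,0,0,-0.1,0],[0,0,0,0,0,-0.3,0]]
  ]
}}

```text
time: 33.02
tool_pos: [0.4973, 0.1441, 0.1279]
tcp_rot: [-2.216, -2.223, 0.012]
wrist_force: [-0.7, 0.3, 0.0]
width: -0.0
grip_force: 0.0
```

>>> {"fn": "play_rows", "kwargs": {
  "moves": [
    [[0,0,0,0,0,-0.4,0],[0,0,0,0,0,-0.4,0],[0,0,0,-0.3,0,0,0],[0,0,0,0,0,0,0],[0,0,0,0,0,0,0]]
  ]
}}

```text
time: 33.43
tool_pos: [0.5014, 0.1145, 0.2122]
tcp_rot: [2.218, 2.221, 0.002]
wrist_force: [-0.6, 0.7, -0.2]
width: 0.004
grip_force: 0.0
```

Run:
```python
from h import *
s,p,R=st();print(s["time"],p,s["wrist_force"])
c=cam("scene");save(c,"s20");X=pts(c);z=X[...,2];m=(z>.088)&(z<.11)&(X[...,1]>.095)&(X[...,1]<.31)&(X[...,0]>.4)&(X[...,0]<.6)
Q=X[m];A=np.c_[Q[:,:2],np.ones(len(Q))];print(len(Q),np.linalg.lstsq(A,Q[:,2],rcond=None)[0],np.median(Q[:,2]))
```

```text
33.4333 [0.50136875 0.11445063 0.21218629] [-0.63649474  0.68595204 -0.1610553 ]
4362 [-0.00067313  0.00094475  0.09632391] 0.09617360240602693
```

View pics/s20.png

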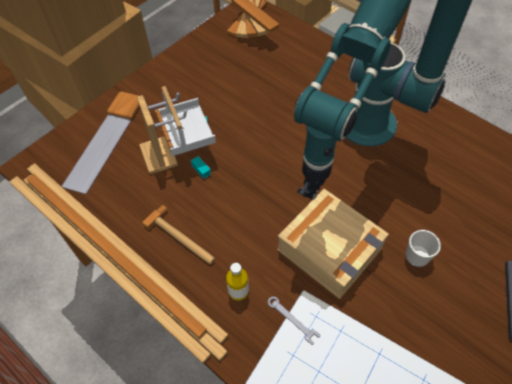

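The lid is flat and shut at (332,240), the pan is hanging at (185,122), no blocks are left on the bench, and the bystanders are in place. Handing in.

```bash
python3 -c "
from workcell import bot
print(bot.finish_job())"
```

```text
the job is handed in; nothing more can be done
None
```

The job is handed in: all three blocks are in the shut stock box, the empty pan hangs level on both prongs, and the lid was pressed down at about 20 N; the hand-in gave no verdict.

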